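# Clear the mug, free the sagging bolt and hold the locker gate ajar

### The arm

A 6-joint arm with a two-finger parallel gripper is mounted at the origin on a cart in front of the work surface, level with it; the furniture and walls round the work are solid. World frame = base frame: x ahead of the robot, y to its left, z up, the work surface at z = 0. Lengths are in m, angles in rad, forces in N, time in s.
With the tool pointing down it reaches from about 0.325 to 0.775 m from the base axis. Payload 5.5 kg.
Tool frame: the origin (TCP) lies on the centre line of the jaws, within the pads' length; the fingertips stand 22 mm ahead of it and the grasp point (between the pads) lies 3 mm ahead of it (manip.nose_length is the distance from the TCP to the fingertips, in m); z points along the fingers, y is the line along which they close (so a half turn about z gives the same grasp; the last joint's range is limited). The gripper opens to 85 mm and grips with 20 to 120 N. Pads are 22 mm wide; open, the fingers measure 114 mm over their backs; the gripper's body (76 mm by 85 mm) begins 54 mm behind the grasp point. The pads swing forward as they close: fully open they stand 13 mm farther back than shut.
Start: joints at [-1.391, 0.091, 1.231, -0, 1.82, -0.057], TCP at [0.141, -0.583, 0.253] pointing down, gripper open.
Joint ranges: [-2.87, 2.87], [-0.86, 2.18], [0.17, 2.46], [-1.51, 4.65], [0.06, 2.69], [-2.65, 2.65]. Speed limits (rad/s): [2.57, 2.57, 3.01, 3.14, 3.14, 3.14].

### API

Orientations are given as a unit quaternion [x, y, z, w].
In Python, from workcell import manip gives the robot as it stands.
- The arm moves only by the tool move_arm, never from a script. Its argument "moves" is a list of rows, each an object with "travel": the shift along the tool's x, y, z scaled (see below), a list of three; "turn": the turn, a rotation vector about the tool's x, y, z scaled (see below), a list of three; "jaw": the closure, from 0 (fully open) to 1 (shut). A call has 1 to 12 rows; each row shifts and turns the commanded pose from where the row before left it, along the tool's axes as they then stand; what a row does not reach is not made up. The controller multiplies each number of a shift by 0.1 m and each number of a turn by 10 degrees. A row lasts 1/8 s, in which the tool goes at most 62.5 mm and 10.7 degrees, less where a joint would pass 70% of its speed; a pose out of reach is approached as far as the arm can. A call with a number of a shift or a turn outside -1 to 1 is refused whole. A call with a gripper value outside its range is refused whole. The fingers move at their own pace and stop on an object; "squeeze" is the grip in N (left out, the last holds). Time passes only in rows, so rows that do not move let the fingers close. It gives the time, the measured TCP pose, the force, the opening and the grip force at its end, in the units of the state.
- manip.state(): the state, without advancing time (a new reading comes with each control period).
- manip.get_image(name): name is "scene" or "top" or "wrist"; returns a dict with "image" (400x640x3 uint8, red, green, blue), "range_z" (400x640 float32, m along the optical axis (not along the pixel's ray), 0 where there is no reading), "fx", "fy", "cx", "cy" (pixels), "position" and "attitude" of the camera in the world; the wrist camera has in their place "mount" (4x4, takes a point from camera to tool coordinates, whose origin is the TCP and whose axes are the flange's). Camera axes: x right, y down, z forward; pixel columns grow to the right and rows downward; lengths in m; the calibration is good to about 2 mm. A picture is of the moment at which its call begins: read the wrist's pose just before it.
- manip.hand_in(): hands the job in; it is judged then, once.
Trained networks look in the newest picture that a camera, given by its name, has taken for a name from the list of things; names that differ only in an ending like _2 or _b are one class to them, and where a whole thing is asked for, a point or a joint stands for the part that bears it (a point fixed in the world has none). Each returns a list of dicts, best first, with "conf" (0 to 1); they miss things now and then, are a little off and sometimes report something else, mostly with a low value. They report only what shows in the picture. A call takes as long as a camera call.
- manip.search_frame(camera, target): "bbox" ([centre column, centre row, width, height] in pixels, round what is visible of it).
- manip.masks_of(camera, target): "region" (400x640 bool, what is visible of it) and "bbox" ([centre column, centre row, width, height] in pixels, round what is visible of it).
The state is a dict: "time_s": time; "q": joint angles; "dq": joint speeds; "effort": joint torques, N m; "ee_pos": TCP position; "eef_rot": TCP orientation; "force": force on the tool from outside, world axes, zero at the start; "ft_torque": the same for the moment, N m; "finger_gap": finger opening in m; "grasp_force": force on a finger pad.
Only numpy, scipy, OpenCV 4.12 (cv2) and the standard library are available. Lean on these libraries where they do the work, as an engineer would, in place of code of your own. Each camera call takes 0.05 s, during which the arm holds its last target. There are 200 camera calls.

### The job

The mug stands in the way of the small bottle locker's gate: first push it along the desk, without lifting or tipping it, until its foot stands wholly on the round dark rubber coaster. Then take the knob of the gate's barrel bolt, lift the sagging bolt over the bent-up lip of its keeper while drawing it clear, and pull the gate about 40 degrees open by the same knob. Finish still holding the knob, with the bolt drawn and the gate standing ajar against its closing spring; do not disturb the containers in the locker or the lens case, cover-slip box and eraser on the desk.

Things in the scene. Friction and masses are not known exactly. Their poses are not given: they have to be found in the camera images.
- locker: Grey bottle locker fixed on the desk: 112 deep, 268 wide, 96 mm high, clear roof. Origin on the desk in the plane of its front; x into the locker (the front faces -x), y left as seen facing the front, z up. Spans x -8 to 104, y -150 to 118 mm. Barred aluminium gate at the front, 195 wide, 12 thick, top at 93 mm, hinged at the left (y = 95 mm); keeper at the right, its top at 100 mm.
- gate (a joint): Gate angle, rad: 0 shut, grows as the gate swings outward (towards the locker's -x), up to 1.3. It turns about the vertical line through gate_hinge (clockwise seen from above). A spring closes it: about 0.17 N m near 0.7 rad.
- gate_hinge (a point): Point on the vertical hinge line of the gate, 50 mm above the desk.
- bolt: Steel barrel bolt on the gate's outer face, 0.2 kg: 10 mm rod along the gate, 20 mm before its middle plane, with an upright dark knob and, at the right end, a square nose (16 x 20 x 24 mm) with a tooth below. Origin on the rod axis under the knob, 66 mm above the desk when sagging; y along the rod to the hinge, z up. It slides along y and z only, and turns with the gate.
- knob (a point): Middle of the graspable part of the bolt's upright round knob: a 14 mm post, this point 60 mm above the bolt's origin, with a 22 mm cap from 79 to 86 mm above the origin. The post is clear of gate and staples from 27 mm above the origin up. Gate shut: 20 mm before the gate's middle plane and 145 mm right of the hinge (100 mm when the bolt is drawn).
- bolt_draw (a joint): How far the bolt is drawn along its rod towards the hinge side (bolt's +y), m: 0 home, 0.045 fully drawn; the nose is clear of the keeper from 0.031 on. Slight friction, 1 N, no spring.
- bolt_lift (a joint): How far the bolt is raised in its worn staples, m: 0 sagging on them (it falls back by its weight), 0.018 top stop. Below 0.010 the nose's tooth catches behind the keeper's lip after at most 5 mm of drawing.
- keeper_lip (a point): Top edge of the keeper's bent-up lip, 60 mm above the desk, 6 mm thick along the rod, just inside the bolt's nose. The keeper's front strap stops the gate from opening while the nose is behind it.
- bolt_nose (a point): Centre of the underside of the bolt nose's tooth, 50 mm above the desk when sagging.
- mug: Plain pale mug, 89 mm high, 79 mm across, 0.24 kg, loose, with its handle along its own -y (out to 74 mm from the mug's axis). z up, origin on its underside.
- mug_foot (a point): Centre of the mug's round foot, on the mug's axis at desk height.
- coaster_mid (a point): Centre of the round dark rubber coaster, 132 mm across, 1 mm thick, lying flat on the desk (it does not move, and the mug slides onto it without a step).
- jar_a: Specimen jar in the locker, 40 mm across, 51 mm high; to be left alone.
- jar_b: Specimen jar in the locker, 40 mm across, 51 mm high; to be left alone.
- mount_medium: Small bottle in the locker, 30 mm across, 68 mm high; to be left alone.
- oil_bottle: Small bottle in the locker, 21 mm across, 57 mm high; to be left alone.
- lens_case: Dark rounded case on the desk, 52 x 52 x 30 mm; bystander.
- coverslips: Small box on the desk, 30 x 60 x 18 mm; bystander.
- eraser: Eraser on the desk, 18 x 34 x 11 mm; bystander.

How it is judged:
By the outcome, as a careful person would: the job done as asked, in the order asked, and still so for the second after the job is handed in, while the arm keeps its last pose, push and grip.
It also fails if it takes over 54 s, if anything falls off the work surface, if the arm or the gripper's body presses on something with over 40 N, if the wrist force passes 120 N, or if a joint passes its speed limit or range.

## Working session

There is one attempt and no reset: what is moved stays moved. The work goes in short steps, Python scripts to look and compute and a tool call to move; the robot and the scene stay as the last step left them, time stands still between calls to the robot, and variables do not carry over. Pictures are saved under pics/ and viewed, at most 10 in all, crops included, and the job is handed in when it is done.

Besides the shell and the picture viewer there is one more tool, called after "Emit:" as name([rows], argument=value, ...), one row to a line, values as JSON. move_arm: Moves the arm, as the interface text tells. Shifts and turns lie within -1 to 1; 1 stands for 0.1 m of shift or 10 degrees of turn. Its arguments: {"type":"object","properties":{"moves":{"type":"array","items":{"type":"object","properties":{"travel":{"type":"array","items":{"type":"number","minimum":-1,"maximum":1}},"turn":{"type":"array","items":{"type":"number","minimum":-1,"maximum":1}},"jaw":{"type":"number"}}}},"squeeze":{"type":"number"}},"required":["moves"]}

```bash
mkdir -p pics
cat > h.py <<'E'
import numpy as np, cv2
from scipy.spatial.transform import Rotation as R
from workcell import manip
def pts(im, m=None):
    z=im["range_z"]; v,u=np.nonzero((z>0) if m is None else (m&(z>0))); d=z[v,u]
    p=np.c_[(u-im["cx"])/im["fx"]*d,(v-im["cy"])/im["fy"]*d,d]
    a=np.array(im["attitude"]); r=R.from_quat(a).as_matrix() if a.size==4 else a.reshape(3,3)
    return p@r.T+np.array(im["position"])
def save(im,n): cv2.imwrite(f"pics/{n}.png",im["image"][:,:,::-1])
E
python3 - <<'E'
from h import *
s=manip.state(); print(s["ee_pos"],s["eef_rot"],s["finger_gap"],manip.nose_length)
np.set_printoptions(precision=3,suppress=True)
for c in ["top","scene"]:
    im=manip.get_image(c); save(im,c+"0"); print(c,im["position"],im["attitude"],im["fx"])
    for t in ["locker","gate","bolt","knob","mug","coaster_mid","keeper_lip","lens_case","coverslips","eraser"]:
        for o in manip.masks_of(c,t)[:1]:
            p=pts(im,o["region"])
            if len(p): print(t,round(o["conf"],2),np.array(o["bbox"]),len(p),"med",np.median(p,0),"lo",np.percentile(p,2,axis=0),"hi",np.percentile(p,98,axis=0))
E
```

```text
[ 0.14071377 -0.58302617  0.25211905] [ 9.92995327e-01  1.18149493e-01 -6.37264838e-05 -9.86430871e-04] 0.08540781069482742 0.022
top [0.379 0.194 1.142] [-0.698  0.714 -0.039  0.043] 408.1335604146404
locker 0.95 [257.2 159.2 110.7  80.9] 4833 med [0.591 0.364 0.096] lo [0.511 0.234 0.007] hi [0.681 0.489 0.105]
gate 0.75 [262.8 176.8  73.9  35.4] 953 med [0.55  0.352 0.087] lo [0.515 0.27  0.009] hi [0.593 0.44  0.154]
bolt 0.73 [272.8 176.1  46.2  25.1] 322 med [0.557 0.315 0.072] lo [ 0.529  0.258 -0.001] hi [0.587 0.373 0.155]
knob 0.56 [274.2 180.4  51.9  23.4] 274 med [0.552 0.318 0.073] lo [0.52  0.256 0.027] hi [0.584 0.393 0.155]
mug 0.93 [292.6 224.5  44.7  32. ] 805 med [0.435 0.284 0.012] lo [0.399 0.222 0.005] hi [0.471 0.318 0.091]
coaster_mid 0.94 [330.  216.2  48.2  46.1] 1722 med [0.454 0.17  0.002] lo [ 0.395  0.112 -0.002] hi [0.513 0.229 0.006]
keeper_lip 0.6 [304.2 164.9  19.3  20.1] 187 med [0.586 0.236 0.1  ] lo [0.572 0.216 0.046] hi [0.603 0.257 0.105]
lens_case 0.64 [434.8 147.8   9.9  19.5] 102 med [ 0.623 -0.119  0.031] lo [ 0.538 -0.138 -0.   ] hi [ 0.65
[... 548 characters left out ...]
.85 [310.8 242.   45.5  47. ] 1279 med [0.422 0.284 0.056] lo [0.396 0.221 0.007] hi [0.472 0.322 0.088]
coaster_mid 0.78 [333.3 232.2  35.2  27.1] 810 med [0.441 0.157 0.001] lo [ 0.393  0.111 -0.002] hi [0.515 0.221 0.005]
keeper_lip 0.61 [281.  203.8  14.3  24.7] 271 med [0.583 0.241 0.077] lo [0.571 0.216 0.036] hi [0.603 0.259 0.102]
lens_case 0.71 [350.4 166.3  18.8  13.6] 235 med [ 0.623 -0.093  0.026] lo [ 0.601 -0.158 -0.002] hi [ 0.658 -0.072  0.032]
coverslips 0.67 [339.6 275.6  17.   23. ] 246 med [0.31  0.281 0.018] lo [0.29  0.253 0.002] hi [0.339 0.302 0.02 ]
eraser 0.44 [353.7 186.    4.    6.8] 24 med [ 0.549 -0.027  0.01 ] lo [ 0.541 -0.043  0.005] hi [ 0.559 -0.019  0.013]
```

Run:
```python
from h import *
np.set_printoptions(precision=4,suppress=True)
from scipy.optimize import least_squares
def circ(p,r): return least_squares(lambda c:np.hypot(p[:,0]-c[0],p[:,1]-c[1])-r,p[:,:2].mean(0),loss="soft_l1",f_scale=.002).x
a=[]
for c in ["top","scene"]:
    im=manip.get_image(c); P=pts(im)
    I=im["image"]; x0,y0=(170,100) if c=="top" else (180,140)
    a.append(cv2.resize(I[y0:y0+200,x0:x0+266],(798,600),interpolation=cv2.INTER_CUBIC))
    cv2.imwrite(f"pics/{c}_crop.png",a[-1][:,:,::-1])
    for o in manip.masks_of(c,"mug")[:1]:
        p=pts(im,o["region"]); rim=p[(p[:,2]>.083)&(p[:,2]<.094)]; print(c,"rim",len(rim),circ(rim,.038),rim.min(0),rim.max(0))
        w=p[(p[:,2]>.02)&(p[:,2]<.08)]; print("handle end",w[np.argsort(w[:,1])[:5]],w[np.argsort(w[:,1])[-5:]])
    for o in manip.masks_of(c,"coaster_mid")[:1]:
        m=o["region"]; p=pts(im,m&(cv2.erode(m.astype(np.uint8),np.ones((3,3)))==0)); p=p[np.abs(p[:,2])<.008]; print("coaster",circ(p,.066))
    k=P[(P[:,2]>.143)&(P[:,2]<.16)&(P[:,0]>.45)&(P[:,0]<.65)&(P[:,1]>.2)&(P[:,1]<.5)]
    print("cap",len(k),k.mean(0),k.min(0),k.max(0))
    k=P[(P[:,2]>.098)&(P[:,2]<.145)&(P[:,0]>.5)&(P[:,0]<.6)&(P[:,1]>.27)&(P[:,1]<.36)]
    print("post",len(k),k.mean(0) if len(k) else 0)
    k=P[(P[:,2]>.091)&(P[:,2]<.101)&(P[:,0]>.45)&(P[:,0]<.8)&(P[:,1]>.2)&(P[:,1]<.6)].astype(np.float32)
    r=cv2.minAreaRect(k[:,:2]); print("roof",len(k),r,cv2.boxPoints(r))
```

```text
top rim 113 [0.4356 0.2818] [0.3985 0.2273 0.083 ] [0.4734 0.32   0.0935]
handle end [[0.4133 0.2173 0.0697]
 [0.4107 0.2173 0.0693]
 [0.4082 0.2175 0.0647]
 [0.4132 0.2198 0.0743]
 [0.4106 0.2198 0.0745]] [[0.4317 0.3181 0.0572]
 [0.436  0.3182 0.0787]
 [0.4425 0.3182 0.0554]
 [0.4308 0.3183 0.0782]
 [0.4386 0.3183 0.0773]]
coaster [0.5856 0.4361]
cap 61 [0.5558 0.3152 0.1527] [0.5457 0.3058 0.1482] [0.5656 0.3256 0.1554]
post 58 [0.5811 0.3298 0.1015]Traceback (most recent call last):
  File "<stdin>", line 21, in <module>
cv2.error: OpenCV(4.12.0) /io/opencv/modules/imgproc/src/convhull.cpp:143: error: (-215:Assertion failed) total >= 0 && (depth == CV_32F || depth == CV_32S) in function 'convexHull'
```

View pics/top_crop.png

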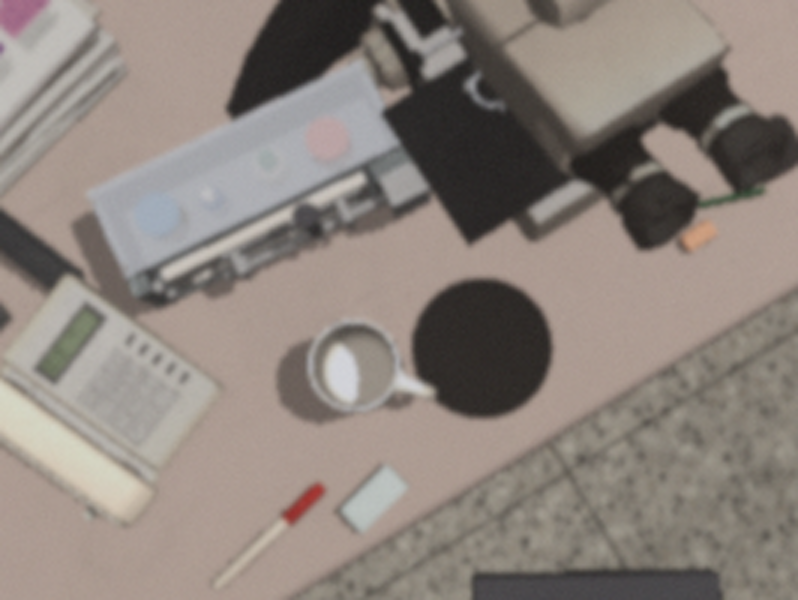

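Run:
```python
from h import *
np.set_printoptions(precision=4,suppress=True,linewidth=200)
Q=[]
for c in ["top","scene"]:
    im=manip.get_image(c); P=pts(im); Q.append(P)
    if c=="scene": cv2.imwrite("pics/scene_crop.png",cv2.resize(im["image"][120:320,180:446],(798,600),interpolation=cv2.INTER_CUBIC)[:,:,::-1])
    b=P[(P[:,2]>.143)&(P[:,2]<.16)&(np.hypot(P[:,0]-.556,P[:,1]-.315)<.03)]; print(c,"cap",len(b),b.mean(0),b.min(0),b.max(0))
    k=P[(P[:,2]>.093)&(P[:,2]<.106)&(P[:,0]>.5)&(P[:,0]<.72)&(P[:,1]>.2)&(P[:,1]<.52)].astype(np.float32)
    r=cv2.minAreaRect(np.ascontiguousarray(k[:,:2])); print(len(k),r,"\n",cv2.boxPoints(r))
P=np.vstack(Q)
xs=np.arange(.2,.85,.05); ys=np.arange(.6,-.5,-.05)
print("rows y, cols x",xs)
for y in ys: print("%.2f"%y,[int(1000*np.percentile(q,98)) if len(q:=P[(abs(P[:,0]-x)<.025)&(abs(P[:,1]-y)<.025),2])>8 else -1 for x in xs])
```

```text
top cap 60 [0.5558 0.3152 0.1527] [0.5458 0.3057 0.1481] [0.5653 0.3255 0.1562]
3620 ((0.5889050960540771, 0.3639303147792816), (0.13172701001167297, 0.268770694732666), 24.686187744140625) 
 [[0.4729 0.4585]
 [0.5852 0.2143]
 [0.7049 0.2693]
 [0.5926 0.5135]]
scene cap 45 [0.5536 0.3173 0.1512] [0.5447 0.3062 0.1465] [0.5648 0.3271 0.1541]
2333 ((0.5890856385231018, 0.36339449882507324), (0.13235077261924744, 0.27388277649879456), 24.574838638305664) 
 [[0.472  0.4604]
 [0.5859 0.2113]
 [0.7062 0.2664]
 [0.5923 0.5155]]
rows y, cols x [0.2  0.25 0.3  0.35 0.4  0.45 0.5  0.55 0.6  0.65 0.7  0.75 0.8 ]
0.60 [4, 4, 4, 54, 64, 63, 68, 42, 88, 95, 97, 97, 97]
0.55 [4, 4, 16, 55, 58, 53, 53, 40, 4, 83, 96, 97, 96]
0.50 [4, 4, 43, 49, 42, 45, 96, 99, 99, 4, 67, 95, 24]
0.45 [4, 4, 5, 28, 34, 37, 96, 100, 99, 98, 5, 4, 5]
0.40 [3, 15, 13, 4, 21, 16, 94, 99, 100, 100, 61, 5, 5]
0.35 [1, 4, 16, 5, 4, 4, 35, 97, 100, 100, 89, 101, 294]
0.30 [-740, 3, 21, 16, 88, 89, 4, 154, 100, 100, 99, 279, 303]
0.25 [-739, -2, 21, 20, 88, 89, 5, 94, 202, 203, 276, 295, 302]
0.20 [-739, -741, 3, 4, 73, 6, 19
[... 215 characters left out ...]
500, 202, -1, 1]
-0.00 [589, -741, -742, -740, 0, 4, 415, 441, 414, 201, 3, 211, 3]
-0.05 [583, -740, -739, -741, -741, 3, 4, 12, 8, 24, 4, 4, 5]
-0.10 [-740, -741, -740, -739, -741, -12, 4, 4, 32, 33, 5, 4, 5]
-0.15 [-740, -741, -740, -740, -740, -741, 2, 4, 17, 29, 5, 5, 5]
-0.20 [-741, -741, -740, -740, -740, -740, -739, 3, 4, 5, 5, 5, 5]
-0.25 [-740, -740, -739, -741, -743, -740, -738, 0, 5, 4, 4, 5, 4]
-0.30 [-737, -741, -741, -740, -740, -740, -740, -739, 4, 4, 5, 5, 5]
-0.35 [-739, -740, -739, -741, -741, -739, -738, -738, -2, 4, 5, 5, 5]
-0.40 [-739, -739, -739, -739, -741, -739, -739, -739, -742, 2, 5, 5, 5]
-0.45 [-740, -737, -740, -738, -740, -740, -740, -739, -738, -741, 3, 5, 5]
```

View pics/scene_crop.png

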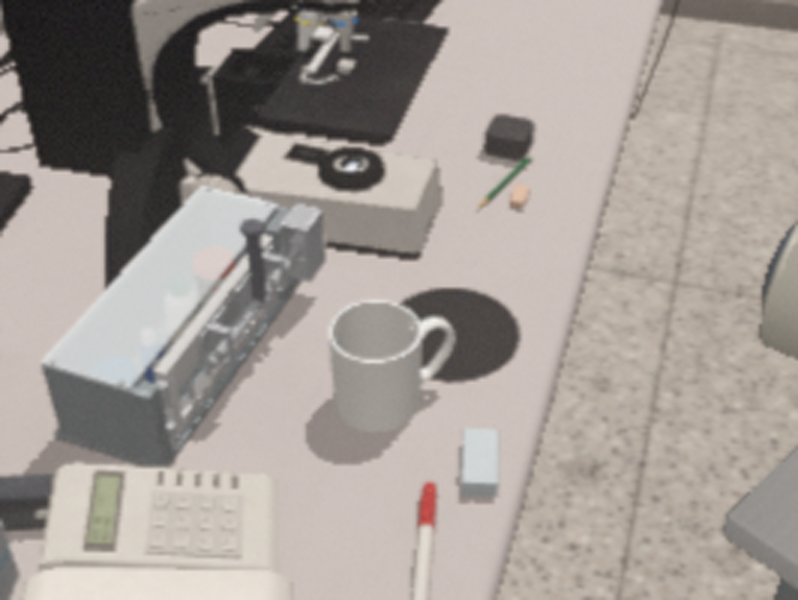

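Run:
```python
from h import *
np.set_printoptions(precision=4,suppress=True,linewidth=200)
Q=[]
for c in ["top","scene"]: Q.append(pts(manip.get_image(c)))
P=np.vstack(Q)
s=P[(P[:,2]>.11)&(P[:,0]>.4)&(P[:,0]<.75)&(P[:,1]>-.1)&(P[:,1]<.4)&(np.hypot(P[:,0]-.556,P[:,1]-.315)>.03)]
for lo,hi in [(.11,.16),(.16,.25),(.25,.36),(.36,.5)]:
    k=s[(s[:,2]>lo)&(s[:,2]<hi)]
    print(lo,len(k))
    for y in np.arange(-.05,.33,.02):
        q=k[abs(k[:,1]-y)<.01]
        if len(q)>2: print("  y%.2f xmin %.3f zmin %.3f"%(y,np.percentile(q[:,0],3),q[:,2].min()),end="")
    print()
im=manip.get_image("wrist"); print(im["mount"])
```

```text
0.11 187
  y0.15 xmin 0.731 zmin 0.154  y0.19 xmin 0.694 zmin 0.136  y0.21 xmin 0.723 zmin 0.110
0.16 4231
  y0.01 xmin 0.621 zmin 0.193  y0.03 xmin 0.610 zmin 0.191  y0.05 xmin 0.601 zmin 0.191  y0.07 xmin 0.587 zmin 0.192  y0.09 xmin 0.576 zmin 0.196  y0.11 xmin 0.564 zmin 0.193  y0.13 xmin 0.553 zmin 0.173  y0.15 xmin 0.542 zmin 0.160  y0.17 xmin 0.529 zmin 0.160  y0.19 xmin 0.530 zmin 0.160  y0.21 xmin 0.559 zmin 0.160  y0.23 xmin 0.585 zmin 0.183  y0.25 xmin 0.614 zmin 0.194
0.25 2945
  y0.09 xmin 0.601 zmin 0.287  y0.11 xmin 0.553 zmin 0.253  y0.13 xmin 0.556 zmin 0.251  y0.15 xmin 0.573 zmin 0.258  y0.17 xmin 0.606 zmin 0.250  y0.19 xmin 0.639 zmin 0.250  y0.21 xmin 0.624 zmin 0.251  y0.23 xmin 0.624 zmin 0.250  y0.25 xmin 0.740 zmin 0.251
0.36 9145
  y-0.01 xmin 0.533 zmin 0.406  y0.01 xmin 0.520 zmin 0.394  y0.03 xmin 0.520 zmin 0.390  y0.05 xmin 0.500 zmin 0.378  y0.07 xmin 0.489 zmin 0.384  y0.09 xmin 0.489 zmin 0.369  y0.11 xmin 0.524 zmin 0.363  y0.13 xmin 0.543 zmin 0.360  y0.15 xmin 0.575 zmin 0.360  y0.17 xmin 0.606 zmin 0.360  y0.19 xmin 0.640 zmin 0.360
[[ 0.0006 -0.953  -0.303   0.0784]
 [ 1.      0.0006  0.0001  0.0008]
 [ 0.0001 -0.303   0.953  -0.1205]
 [ 0.      0.      0.      1.    ]]
```

```bash
cat > plan.py <<'E'
from h import *
def ori(xdeg,tilt=0):
    "tool down, tool x at xdeg in the world; tilt>0 leans the fingertips towards tool -x"
    a=np.radians(xdeg); X=np.array([np.cos(a),np.sin(a),0]); Z=np.array([0,0,-1.]); Y=np.cross(Z,X)
    return R.from_matrix(np.c_[X,Y,Z])*R.from_rotvec([0,-np.radians(tilt),0])
def plan(wps,start=None):
    "wps: (pos, R, nrows) ; prints one row per line in move units, rounded"
    s=manip.state(); p,r=(np.array(s["ee_pos"]),R.from_quat(s["eef_rot"])) if start is None else start
    out=[]
    for q,rr,n in wps:
        for i in range(n):
            k=n-i
            t=np.round(r.inv().apply((np.array(q)-p)/k)*10,3); w=np.round(np.degrees((r.inv()*rr).as_rotvec())/k/10,3)
            p=p+r.apply(t*.1); r=r*R.from_rotvec(np.radians(w*10))
            out.append((t,w))
    for i,(t,w) in enumerate(out): print(i,'{"travel":%s,"turn":%s}'%(t.tolist(),w.tolist()))
    print("end",p.round(4),r.as_quat().round(4))
E
python3 - <<'E'
from plan import *
plan([((.30,-.25,.25),ori(94),8),((.385,-.05,.25),ori(94),4),((.37,.12,.25),ori(94),4),((.428,.346,.2),ori(94,12),6),((.428,.346,.046),ori(94,12),4)])
E
```

```text
0 {"travel":[0.291, -0.358, 0.004],"turn":[-0.0, -0.0, -1.005]}
1 {"travel":[0.349, -0.302, 0.004],"turn":[-0.0, -0.0, -1.005]}
2 {"travel":[0.397, -0.236, 0.004],"turn":[-0.0, -0.0, -1.006]}
3 {"travel":[0.432, -0.164, 0.004],"turn":[-0.0, -0.0, -1.005]}
4 {"travel":[0.454, -0.086, 0.004],"turn":[-0.0, -0.0, -1.006]}
5 {"travel":[0.462, -0.005, 0.004],"turn":[-0.0, -0.0, -1.005]}
6 {"travel":[0.455, 0.076, 0.004],"turn":[-0.0, -0.0, -1.006]}
7 {"travel":[0.435, 0.154, 0.005],"turn":[-0.0, -0.0, -1.005]}
8 {"travel":[0.484, 0.247, -0.0],"turn":[-0.0, -0.0, -0.0]}
9 {"travel":[0.484, 0.247, -0.0],"turn":[-0.0, -0.0, -0.0]}
10 {"travel":[0.484, 0.247, -0.0],"turn":[-0.0, -0.0, -0.0]}
11 {"travel":[0.484, 0.246, -0.0],"turn":[-0.0, -0.0, -0.0]}
12 {"travel":[0.427, -0.008, -0.0],"turn":[-0.0, -0.0, -0.0]}
13 {"travel":[0.426, -0.008, -0.0],"turn":[-0.0, -0.0, -0.0]}
14 {"travel":[0.427, -0.007, -0.0],"turn":[-0.0, -0.0, -0.0]}
15 {"travel":[0.426, -0.008, -0.0],"turn":[-0.0, -0.0, -0.0]}
16 {"travel":[0.369, 0.123, 0.083],"turn":[-0.0, -0.2, -0.0]}
17 {"travel":[0.372, 0.123, 0.07],"turn":[-0.0, -0.2, -0.0]}
18 {"travel":[0.374, 0.123, 0.058],"turn":[-0.0, -0.2, -0.0]}
19 {"travel":[0.376, 0.122, 0.044],"turn":[-0.0, -0.2, -0.0]}
20 {"travel":[0.377, 0.123, 0.031],"turn":[-0.0, -0.2, -0.0]}
21 {"travel":[0.377, 0.122, 0.019],"turn":[-0.0, -0.2, -0.0]}
22 {"travel":[0.08, 0.0, 0.376],"turn":[-0.0, -0.0, -0.0]}
23 {"travel":[0.08, 0.0, 0.377],"turn":[-0.0, -0.0, -0.0]}
24 {"travel":[0.08, 0.0, 0.376],"turn":[-0.0, -0.0, -0.0]}
25 {"travel":[0.081, 0.0, 0.377],"turn":[-0.0, -0.0, -0.0]}
end [0.428 0.346 0.046] [ 0.6783  0.7273 -0.0713  0.0764]
```

Emit:
move_arm([
  {"travel": [0.29,-0.36,0],"turn": [0,0,-1],"jaw": 0.35},
  {"travel": [0.35,-0.3,0],"turn": [0,0,-1],"jaw": 0.35},
  {"travel": [0.4,-0.24,0],"turn": [0,0,-1],"jaw": 0.35},
  {"travel": [0.43,-0.16,0],"turn": [0,0,-1],"jaw": 0.35},
  {"travel": [0.45,-0.09,0],"turn": [0,0,-1],"jaw": 0.35},
  {"travel": [0.46,0,0],"turn": [0,0,-1],"jaw": 0.35},
  {"travel": [0.455,0.08,0],"turn": [0,0,-1],"jaw": 0.35},
  {"travel": [0.435,0.15,0],"turn": [0,0,-1],"jaw": 0.35},
  {"travel": [0.48,0.25,0],"turn": [0,0,0],"jaw": 0.35},
  {"travel": [0.48,0.25,0],"turn": [0,0,0],"jaw": 0.35},
  {"travel": [0.48,0.25,0],"turn": [0,0,0],"jaw": 0.35},
  {"travel": [0.48,0.25,0],"turn": [0,0,0],"jaw": 0.35},
])

```text
time_s: 3.0
ee_pos: [0.3893, -0.0514, 0.2536]
eef_rot: [0.685, 0.729, 0.0, 0.001]
force: [0.8, -0.5, -1.0]
finger_gap: 0.0557
grasp_force: 0.0
```

Run:
```python
from plan import *
s=manip.state(); print(s["time_s"],s["ee_pos"],s["finger_gap"],s["q"],s["force"])
plan([((.37,.12,.25),ori(94),4),((.428,.346,.2),ori(94,12),6)])
```

```text
3.0 [ 0.38929861 -0.05141345  0.25363083] 0.05569557344470646 [-2.17907032e-01 -4.73422564e-01  1.72456284e+00 -1.20518965e-04
  1.88910136e+00 -2.80051224e-01] [ 0.84546256 -0.4717555  -0.98917666]
0 {"travel":[0.431, -0.022, 0.009],"turn":[0.002, 0.001, -0.011]}
1 {"travel":[0.431, -0.021, 0.009],"turn":[0.002, 0.001, -0.011]}
2 {"travel":[0.431, -0.02, 0.009],"turn":[0.002, 0.0, -0.011]}
3 {"travel":[0.43, -0.018, 0.009],"turn":[0.001, 0.001, -0.011]}
4 {"travel":[0.369, 0.123, 0.083],"turn":[0.0, -0.2, -0.0]}
5 {"travel":[0.372, 0.123, 0.07],"turn":[0.0, -0.2, -0.0]}
6 {"travel":[0.374, 0.122, 0.058],"turn":[0.0, -0.2, -0.0]}
7 {"travel":[0.376, 0.123, 0.044],"turn":[0.0, -0.2, -0.0]}
8 {"travel":[0.377, 0.122, 0.031],"turn":[0.0, -0.2, -0.0]}
9 {"travel":[0.377, 0.123, 0.019],"turn":[0.0, -0.2, -0.0]}
end [0.428 0.346 0.2  ] [ 0.6783  0.7273 -0.0713  0.0764]
```

Emit:
move_arm([
  {"travel": [0.43,-0.02,0],"turn": [0,0,0]},
  {"travel": [0.43,-0.02,0],"turn": [0,0,0]},
  {"travel": [0.43,-0.02,0],"turn": [0,0,-0.04]},
  {"travel": [0.43,-0.02,0],"turn": [0,0,0]},
  {"travel": [0.37,0.12,0.09],"turn": [0,-0.2,0]},
  {"travel": [0.37,0.12,0.08],"turn": [0,-0.2,0]},
  {"travel": [0.375,0.12,0.06],"turn": [0,-0.2,0]},
  {"travel": [0.375,0.12,0.05],"turn": [0,-0.2,0]},
  {"travel": [0.38,0.12,0.04],"turn": [0,-0.2,0]},
  {"travel": [0.38,0.12,0.02],"turn": [0,-0.2,0]},
  {"travel": [0,0,0],"turn": [0,0,0]},
])

```text
validation failed for argument at $.mo...
```

Run:
```python
from plan import *
s=manip.state(); print(s["ee_pos"],s["finger_gap"],R.from_quat(s["eef_rot"]).as_matrix().round(3))
im=manip.get_image("wrist"); save(im,"w1")
# wrist view points in the world
s0=R.from_quat(s["eef_rot"]); M=np.array(im["mount"]); z=im["range_z"]; v,u=np.nonzero(z>0); d=z[v,u]
p=np.c_[(u-im["cx"])/im["fx"]*d,(v-im["cy"])/im["fy"]*d,d]@M[:3,:3].T+M[:3,3]; P=s0.apply(p)+s["ee_pos"]
for y in np.arange(.30,.42,.02): print("%.2f"%y,[int(1000*np.percentile(q,95)) if len(q:=P[(abs(P[:,0]-x)<.01)&(abs(P[:,1]-y)<.01),2])>5 else -1 for x in np.arange(.36,.52,.02)])
rim=P[(P[:,2]>.084)&(P[:,2]<.094)&(np.hypot(P[:,0]-.436,P[:,1]-.282)<.055)]; print(len(rim),rim.min(0) if len(rim) else 0,rim.max(0) if len(rim) else 0)
plan([((.428,.346,.046),ori(94,12),4)])
```

```text
[ 0.38929861 -0.05141345  0.25363083] 0.05569557344470646 [[-0.062  0.998  0.001]
 [ 0.998  0.062 -0.   ]
 [-0.     0.001 -1.   ]]
0.30 [-1, -1, -1, -1, -1, -1, -1, -1, -1]
0.32 [-1, -1, -1, -1, -1, -1, -1, -1, -1]
0.34 [-1, -1, -1, -1, -1, -1, -1, -1, -1]
0.36 [-1, -1, -1, -1, -1, -1, -1, -1, -1]
0.38 [-1, -1, -1, -1, -1, -1, -1, -1, -1]
0.40 [-1, -1, -1, -1, -1, -1, -1, -1, -1]
0 0 0
0 {"travel":[0.969, 0.159, 0.523],"turn":[0.003, -0.306, -0.002]}
1 {"travel":[0.996, 0.159, 0.47],"turn":[0.003, -0.306, -0.002]}
2 {"travel":[1.019, 0.16, 0.416],"turn":[0.003, -0.306, -0.002]}
3 {"travel":[1.039, 0.161, 0.361],"turn":[0.003, -0.305, -0.001]}
end [0.428 0.346 0.046] [ 0.6783  0.7273 -0.0713  0.0765]
```

Emit:
move_arm([
  {"travel": [0.43,-0.02,0],"turn": [0,0,0],"jaw": 0.35},
  {"travel": [0.43,-0.02,0],"turn": [0,0,0],"jaw": 0.35},
  {"travel": [0.43,-0.02,0],"turn": [0,0,-0.04],"jaw": 0.35},
  {"travel": [0.43,-0.02,0],"turn": [0,0,0],"jaw": 0.35},
  {"travel": [0.37,0.12,0.09],"turn": [0,-0.2,0],"jaw": 0.35},
  {"travel": [0.37,0.12,0.08],"turn": [0,-0.2,0],"jaw": 0.35},
  {"travel": [0.375,0.12,0.06],"turn": [0,-0.2,0],"jaw": 0.35},
  {"travel": [0.375,0.12,0.05],"turn": [0,-0.2,0],"jaw": 0.35},
  {"travel": [0.38,0.12,0.04],"turn": [0,-0.2,0],"jaw": 0.35},
  {"travel": [0.38,0.12,0.02],"turn": [0,-0.2,0],"jaw": 0.35},
  {"travel": [0,0,0],"turn": [0,0,0],"jaw": 0.35},
])

```text
time_s: 4.42
ee_pos: [0.426, 0.3458, 0.1966]
eef_rot: [0.677, 0.728, -0.074, 0.076]
force: [-0.0, -0.0, -0.3]
finger_gap: 0.0558
grasp_force: 0.0
```

```bash
cat >> h.py <<'E'
def wpts():
    s=manip.state(); im=manip.get_image("wrist"); M=np.array(im["mount"]); z=im["range_z"]; v,u=np.nonzero(z>0); d=z[v,u]
    p=np.c_[(u-im["cx"])/im["fx"]*d,(v-im["cy"])/im["fy"]*d,d]@M[:3,:3].T+M[:3,3]
    return s,im,R.from_quat(s["eef_rot"]).apply(p)+s["ee_pos"]
E
python3 - <<'E'
from plan import *
s,im,P=wpts(); print(s["time_s"],s["ee_pos"],s["finger_gap"],R.from_quat(s["eef_rot"]).as_matrix().round(3)); save(im,"w1")
for y in np.arange(.24,.42,.02): print("%.2f"%y,[int(1000*np.percentile(q,95)) if len(q:=P[(abs(P[:,0]-x)<.01)&(abs(P[:,1]-y)<.01),2])>5 else -1 for x in np.arange(.36,.52,.02)])
rim=P[(P[:,2]>.084)&(P[:,2]<.094)&(np.hypot(P[:,0]-.436,P[:,1]-.282)<.055)]; print(len(rim),rim.min(0) if len(rim) else 0,rim.max(0) if len(rim) else 0)
plan([((.428,.346,.046),ori(94,12),4)])
E
```

```text
4.425 [0.42603808 0.34578233 0.19657355] 0.055843650124240314 [[-0.071  0.997  0.011]
 [ 0.975  0.072 -0.21 ]
 [-0.211 -0.004 -0.978]]
0.24 [1, 1, 0, 87, 87, 87, -1, 1, 1]
0.26 [1, 0, 87, 85, 10, 87, 88, 1, 1]
0.28 [1, 1, 88, -1, -1, -1, 88, 1, 1]
0.30 [1, 1, 88, 88, -1, 88, 88, 1, 1]
0.32 [1, 1, 1, 87, 87, 87, 1, 1, 1]
0.34 [239, 248, 216, 1, 1, 216, 246, 1, 1]
0.36 [260, 258, 243, 259, 257, 231, 254, 1, 1]
0.38 [1, 1, 264, 265, 264, 258, 260, 259, 93]
0.40 [1, 1, 1, 1, 1, 1, 1, 1, 82]
1147 [0.3985994  0.24218223 0.08400355] [0.47678714 0.32108438 0.08980259]
0 {"travel":[0.083, 0.006, 0.371],"turn":[-0.003, 0.003, 0.002]}
1 {"travel":[0.083, 0.005, 0.371],"turn":[-0.004, 0.003, 0.003]}
2 {"travel":[0.082, 0.005, 0.371],"turn":[-0.003, 0.002, 0.002]}
3 {"travel":[0.082, 0.006, 0.371],"turn":[-0.004, 0.003, 0.003]}
end [0.428 0.346 0.046] [ 0.6783  0.7273 -0.0712  0.0765]
```

View pics/w1.png

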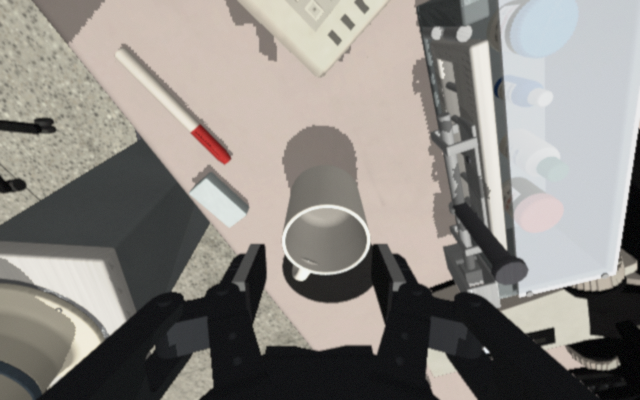

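Emit:
move_arm([
  {"travel": [0.085,0.02,0.38],"turn": [0,0,0],"jaw": 0.35},
  {"travel": [0.085,0.02,0.38],"turn": [0,0,0],"jaw": 0.35},
  {"travel": [0.085,0.02,0.38],"turn": [0,0,0],"jaw": 0.35},
  {"travel": [0.085,0.01,0.38],"turn": [0,0,0],"jaw": 0.35},
  {"travel": [0,0,0],"turn": [0,0,0],"jaw": 0.35},
])

```text
time_s: 5.1
ee_pos: [0.432, 0.3438, 0.0416]
eef_rot: [0.679, 0.727, -0.074, 0.076]
force: [-0.5, 0.2, -0.6]
finger_gap: 0.0559
grasp_force: 0.0
```

Run:
```python
from plan import *
s=manip.state(); print(s["time_s"],s["ee_pos"],s["force"]); r=R.from_quat(s["eef_rot"])
plan([((.4385,.24,s["ee_pos"][2]),r,8)])
```

```text
5.1 [0.43195505 0.34378929 0.04159386] [-0.4668972   0.16958894 -0.55268243]
0 {"travel":[-0.127, -0.001, 0.027],"turn":[0.0, 0.0, 0.0]}
1 {"travel":[-0.127, -0.001, 0.028],"turn":[0.0, 0.0, 0.0]}
2 {"travel":[-0.127, -0.001, 0.027],"turn":[0.0, 0.0, 0.0]}
3 {"travel":[-0.127, -0.0, 0.028],"turn":[0.0, 0.0, 0.0]}
4 {"travel":[-0.127, -0.001, 0.027],"turn":[0.0, 0.0, 0.0]}
5 {"travel":[-0.127, -0.0, 0.028],"turn":[0.0, 0.0, 0.0]}
6 {"travel":[-0.127, -0.001, 0.027],"turn":[0.0, 0.0, 0.0]}
7 {"travel":[-0.127, -0.0, 0.028],"turn":[0.0, 0.0, 0.0]}
end [0.4385 0.24   0.0415] [ 0.6786  0.7268 -0.0742  0.076 ]
```

Emit:
move_arm([
  {"travel": [-0.08,0,0.017],"turn": [0,0,0],"jaw": 0.35},
  {"travel": [-0.05,0,0.011],"turn": [0,0,0],"jaw": 0.35},
  {"travel": [-0.04,0,0.009],"turn": [0,0,0],"jaw": 0.35},
  {"travel": [-0.04,0,0.009],"turn": [0,0,0],"jaw": 0.35},
  {"travel": [-0.05,0,0.011],"turn": [0,0,0],"jaw": 0.35},
  {"travel": [-0.06,0,0.013],"turn": [0,0,0],"jaw": 0.35},
  {"travel": [-0.06,0,0.013],"turn": [0,0,0],"jaw": 0.35},
  {"travel": [-0.06,0,0.013],"turn": [0,0,0],"jaw": 0.35},
  {"travel": [-0.06,0,0.013],"turn": [0,0,0],"jaw": 0.35},
])

```text
time_s: 6.22
ee_pos: [0.437, 0.2949, 0.0438]
eef_rot: [0.678, 0.727, -0.071, 0.076]
force: [0.9, 3.4, 1.9]
finger_gap: 0.0557
grasp_force: 1.4
```

```bash
cat > m.py <<'E'
from plan import *
np.set_printoptions(precision=4,suppress=True)
s,im,P=wpts(); print(s["time_s"],s["ee_pos"],s["force"]); save(im,"w2")
rim=P[(P[:,2]>.080)&(P[:,2]<.096)&(P[:,1]<s["ee_pos"][1]-.002)&(P[:,1]>.12)&(P[:,0]>.39)&(P[:,0]<.5)]
print(len(rim),np.percentile(rim,[1,50,99],axis=0))
t=manip.get_image("top"); 
for o in manip.masks_of("top","mug")[:1]:
    p=pts(t,o["region"]); p=p[(p[:,2]>.08)&(p[:,2]<.097)]; print("top",o["conf"],len(p),np.percentile(p,[1,50,99],axis=0))
E
python3 m.py
```

```text
6.225 [0.437  0.2949 0.0438] [0.8626 3.3716 1.87  ]
93 [[0.39   0.2865 0.08  ]
 [0.3905 0.29   0.0813]
 [0.4033 0.2928 0.0855]]
top 0.64 134 [[0.4006 0.1986 0.0802]
 [0.4283 0.2415 0.0884]
 [0.4781 0.2887 0.0925]]
```

Emit:
move_arm([
  {"travel": [-0.06,0,0.013],"turn": [0,0,0],"jaw": 0.35},
  {"travel": [-0.06,0,0.013],"turn": [0,0,0],"jaw": 0.35},
  {"travel": [-0.06,0,0.013],"turn": [0,0,0],"jaw": 0.35},
  {"travel": [-0.06,0,0.013],"turn": [0,0,0],"jaw": 0.35},
  {"travel": [-0.06,0,0.013],"turn": [0,0,0],"jaw": 0.35},
  {"travel": [-0.06,0,0.013],"turn": [0,0,0],"jaw": 0.35},
])

```text
time_s: 7.12
ee_pos: [0.4394, 0.258, 0.0435]
eef_rot: [0.678, 0.727, -0.071, 0.076]
force: [-0.4, 2.1, -0.5]
finger_gap: 0.0555
grasp_force: 0.9
```

```bash
python3 m.py
python3 - <<'E'
from h import *
a=manip.get_image("scene")["image"][130:290,240:440]; b=manip.get_image("top")["image"][130:290,240:400]
w=cv2.imread("pics/w2.png")[:,:,::-1]
cv2.imwrite("pics/c1.png",np.hstack([cv2.resize(a,(430,344)),cv2.resize(b,(344,344))])[:,:,::-1])
E
```

```text
7.125 [0.4394 0.258  0.0435] [-0.4427  2.1055 -0.521 ]
475 [[0.39   0.2501 0.0802]
 [0.3914 0.254  0.0861]
 [0.396  0.2559 0.0951]]
top 0.56 133 [[0.4024 0.1597 0.0801]
 [0.4299 0.2041 0.088 ]
 [0.48   0.2498 0.0938]]
```

View pics/c1.png

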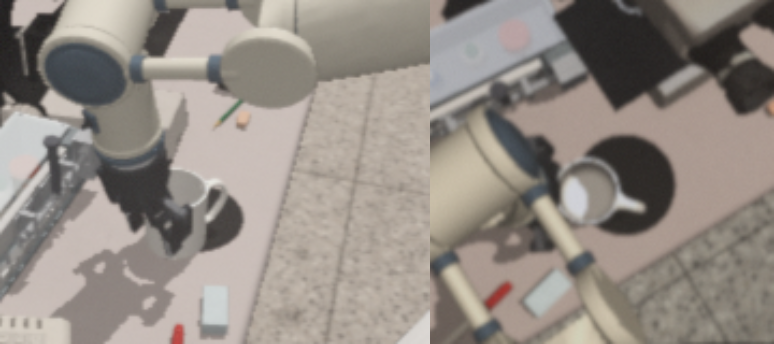

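Emit:
move_arm([
  {"travel": [-0.06,0,0.013],"turn": [0,0,0],"jaw": 0.35},
  {"travel": [-0.06,0,0.013],"turn": [0,0,0],"jaw": 0.35},
  {"travel": [-0.06,0,0.013],"turn": [0,0,0],"jaw": 0.35},
  {"travel": [-0.06,0.01,0.013],"turn": [0,0,0],"jaw": 0.35},
  {"travel": [-0.06,0.01,0.013],"turn": [0,0,0],"jaw": 0.35},
  {"travel": [-0.05,0.01,0.011],"turn": [0,0,0],"jaw": 0.35},
  {"travel": [-0.02,0,0.004],"turn": [0,0,0],"jaw": 0.35},
  {"travel": [0,0,0],"turn": [0,0,0],"jaw": 0.35},
])

```text
time_s: 8.38
ee_pos: [0.4451, 0.2205, 0.0434]
eef_rot: [0.679, 0.727, -0.071, 0.077]
force: [0.2, 0.1, -0.4]
finger_gap: 0.0554
grasp_force: 0.2
```

```bash
cat > mc.py <<'E'
from h import *
from scipy.optimize import least_squares
def circ(p,r,c0): return least_squares(lambda c:np.hypot(p[:,0]-c[0],p[:,1]-c[1])-r,c0,loss="soft_l1",f_scale=.002).x
for c in ["top","scene"]:
    im=manip.get_image(c); P=pts(im); g=np.hypot(P[:,0]-.444,P[:,1]-.177)<.055
    rim=P[(P[:,2]>.084)&(P[:,2]<.094)&g&(P[:,1]<.20)]; print(c,"mug",len(rim),circ(rim,.038,[.444,.177]))
    # dark coaster edge: dark desk-level pixels
    z=im["range_z"]; I=im["image"].max(2)[z>0]
    k=P[(np.abs(P[:,2])<.008)&(I<75)&(np.hypot(P[:,0]-.454,P[:,1]-.17)<.085)]
    h=cv2.convexHull(k[:,:2].astype(np.float32))[:,0]; print("coaster",len(k),k[:,:2].min(0),k[:,:2].max(0),cv2.minEnclosingCircle(h),circ(h,.066,[.454,.17]))
E
python3 mc.py; python3 -c "
from h import *
im=manip.get_image('top'); cv2.imwrite('pics/c2.png',cv2.resize(im['image'][150:270,260:420],(640,480))[:,:,::-1])"
```

```text
top mug 87 [0.44722902 0.18124071]
coaster 547 [0.39210935 0.10838311] [0.51570243 0.2228238 ] ((0.4562833905220032, 0.17068839073181152), 0.06437749415636063) [0.45561278 0.17374058]
scene mug 43 [0.44581358 0.18194153]
coaster 222 [0.39328059 0.11702056] [0.49601231 0.23439969] ((0.45058661699295044, 0.1743130087852478), 0.06103300303220749) [0.45846364 0.16841817]
```

View pics/c2.png

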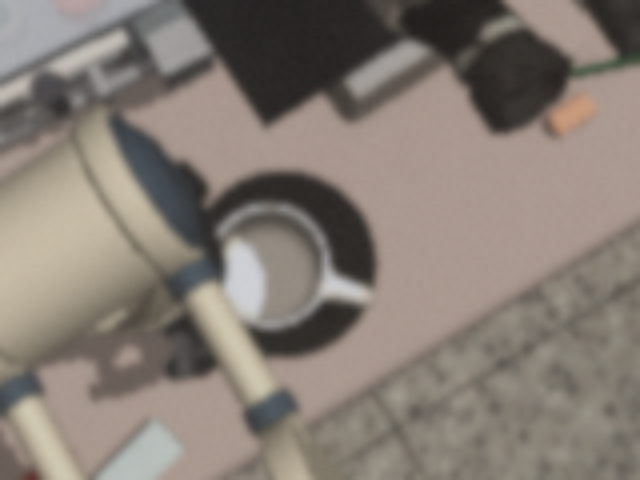

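Emit:
move_arm([
  {"travel": [-0.04,0,0.008],"turn": [0,0,0],"jaw": 0.35},
  {"travel": [-0.03,0,0.006],"turn": [0,0,0],"jaw": 0.35},
  {"travel": [0,0,0],"turn": [0,0,0],"jaw": 0.35},
  {"travel": [0.1,0,-0.02],"turn": [0,0,0],"jaw": 0.35},
  {"travel": [0.3,0,-0.06],"turn": [0,0,0],"jaw": 0.35},
  {"travel": [0.3,0,-0.1],"turn": [0,0,0],"jaw": 0.35},
])

```text
time_s: 9.28
ee_pos: [0.4402, 0.2868, 0.0463]
eef_rot: [0.679, 0.727, -0.072, 0.076]
force: [0.2, 0.4, 0.4]
finger_gap: 0.0551
grasp_force: 0.0
```

```bash
python3 mc.py
python3 - <<'E'
from plan import *
s=manip.state(); print(s["time_s"],s["ee_pos"])
r=R.from_quat(s["eef_rot"])
plan([((.44,.315,.20),r,4),((.5555,.3158,.21),ori(114.7),4)])
E
```

```text
top mug 92 [0.44744519 0.17385172]
coaster 702 [0.39220011 0.1084174 ] [0.51592517 0.23499741] ((0.45509299635887146, 0.1710907518863678), 0.06425784528255463) [0.4529123 0.1703746]
scene mug 86 [0.4464189  0.17511018]
coaster 207 [0.39265728 0.11655223] [0.51448185 0.2337641 ] ((0.4537295699119568, 0.17430010437965393), 0.06266813725233078) [0.45811282 0.17490666]
9.375 [0.4402425  0.28867291 0.04687569]
0 {"travel":[-0.015, 0.004, -0.388],"turn":[0.0, 0.0, 0.0]}
1 {"travel":[-0.015, 0.004, -0.388],"turn":[0.0, 0.0, 0.0]}
2 {"travel":[-0.015, 0.005, -0.388],"turn":[0.0, 0.0, 0.0]}
3 {"travel":[-0.014, 0.004, -0.388],"turn":[0.0, 0.0, 0.0]}
4 {"travel":[-0.024, 0.288, -0.021],"turn":[-0.053, 0.295, -0.513]}
5 {"travel":[-0.048, 0.285, -0.02],"turn":[-0.053, 0.295, -0.513]}
6 {"travel":[-0.072, 0.28, -0.02],"turn":[-0.052, 0.295, -0.512]}
7 {"travel":[-0.097, 0.273, -0.022],"turn":[-0.053, 0.295, -0.513]}
end [0.5555 0.3158 0.21  ] [ 0.5395  0.842   0.     -0.    ]
```

Emit:
move_arm([
  {"travel": [-0.015,0,-0.39],"turn": [0,0,0],"jaw": 0.45},
  {"travel": [-0.015,0,-0.39],"turn": [0,0,0],"jaw": 0.45},
  {"travel": [-0.015,0,-0.39],"turn": [0,0,0],"jaw": 0.45},
  {"travel": [-0.015,0,-0.39],"turn": [0,0,0],"jaw": 0.45},
  {"travel": [-0.024,0.288,-0.02],"turn": [-0.053,0.295,-0.513],"jaw": 0.45},
  {"travel": [-0.048,0.285,-0.02],"turn": [-0.053,0.295,-0.513],"jaw": 0.45},
  {"travel": [-0.072,0.28,-0.02],"turn": [-0.053,0.295,-0.513],"jaw": 0.45},
  {"travel": [-0.097,0.273,-0.02],"turn": [-0.053,0.295,-0.513],"jaw": 0.45},
  {"travel": [0,0,0],"turn": [0,0,0],"jaw": 0.45},
])

```text
time_s: 10.5
ee_pos: [0.5557, 0.3111, 0.2094]
eef_rot: [0.542, 0.841, -0.001, 0.0]
force: [-1.0, -0.5, -0.3]
finger_gap: 0.047
grasp_force: 0.0
```

Run:
```python
from plan import *
np.set_printoptions(precision=4,suppress=True)
s,im,P=wpts(); print(s["time_s"],s["ee_pos"],s["finger_gap"],R.from_quat(s["eef_rot"]).as_matrix().round(3)); save(im,"w3")
k=P[(P[:,2]>.14)&(P[:,2]<.158)&(np.hypot(P[:,0]-.5555,P[:,1]-.3158)<.02)]; print(len(k), k.mean(0) if len(k) else 0,k.min(0) if len(k) else 0,k.max(0) if len(k) else 0)
plan([((.5555,.3158,.129),ori(114.7),4)])
```

```text
10.5 [0.5557 0.3111 0.2094] 0.04704093785650488 [[-0.413  0.911 -0.001]
 [ 0.911  0.413 -0.002]
 [-0.002 -0.002 -1.   ]]
830 [0.5575 0.3153 0.1517] [0.5472 0.3043 0.1448] [0.5688 0.3253 0.1538]
0 {"travel":[0.009, 0.007, 0.201],"turn":[-0.003, 0.002, -0.008]}
1 {"travel":[0.009, 0.006, 0.201],"turn":[-0.004, 0.003, -0.007]}
2 {"travel":[0.008, 0.006, 0.201],"turn":[-0.003, 0.002, -0.008]}
3 {"travel":[0.009, 0.007, 0.201],"turn":[-0.004, 0.003, -0.007]}
end [0.5555 0.3158 0.129 ] [ 0.5395  0.842   0.     -0.    ]
```

View pics/w3.png

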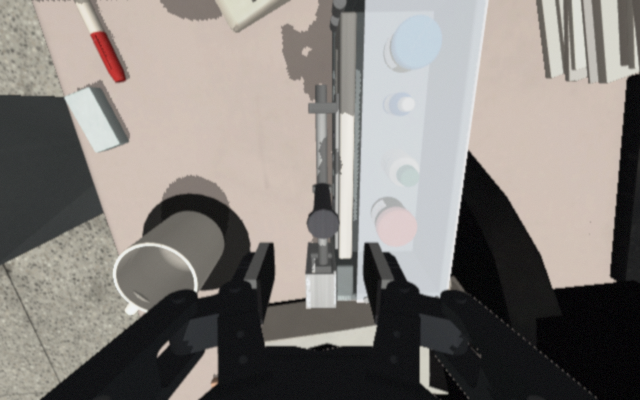

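Emit:
move_arm([
  {"travel": [0.02,0.02,0.25],"turn": [0,0,0],"jaw": 0.45},
  {"travel": [0.01,0.006,0.25],"turn": [0,0,-0.02],"jaw": 0.45},
  {"travel": [0,0,0.2],"turn": [0,0,0],"jaw": 0.45},
  {"travel": [0,0,0.1],"turn": [0,0,0],"jaw": 0.45},
  {"travel": [0,0,0],"turn": [0,0,0],"jaw": 0.45},
])

```text
time_s: 11.18
ee_pos: [0.5548, 0.3164, 0.1295]
eef_rot: [0.539, 0.842, -0.001, -0.0]
force: [0.8, 0.4, -0.2]
finger_gap: 0.047
grasp_force: 0.0
```

Emit:
move_arm([
  {"travel": [0,0,0],"turn": [0,0,0],"jaw": 1},
  {"travel": [0,0,0],"turn": [0,0,0],"jaw": 1},
  {"travel": [0,0,0],"turn": [0,0,0],"jaw": 1},
  {"travel": [0,0,0],"turn": [0,0,0],"jaw": 1},
  {"travel": [0,0,0],"turn": [0,0,0],"jaw": 1},
  {"travel": [0,0,0],"turn": [0,0,0],"jaw": 1},
], squeeze=35)

```text
time_s: 11.92
ee_pos: [0.5559, 0.3167, 0.1316]
eef_rot: [0.539, 0.842, 0.0, 0.001]
force: [1.0, 0.7, 5.6]
finger_gap: 0.0187
grasp_force: 33.9
```

Run:
```python
from plan import *
s,im,P=wpts(); print(s["ee_pos"],s["finger_gap"],s["grasp_force"],s["force"],s["ft_torque"])
a=im["image"][180:400,200:440]; b=manip.get_image("scene")["image"][150:260,190:310]
cv2.imwrite("pics/c3.png",np.hstack([cv2.resize(a,(400,367),interpolation=cv2.INTER_CUBIC),cv2.resize(b,(400,367),interpolation=cv2.INTER_CUBIC)])[:,:,::-1])
```

```text
[0.55588242 0.31667767 0.13155694] 0.018673241816936168 33.88824897352606 [1.01461187 0.65325019 5.59579801] [ 0.06109085 -0.13358564 -0.04801731]
```

View pics/c3.png

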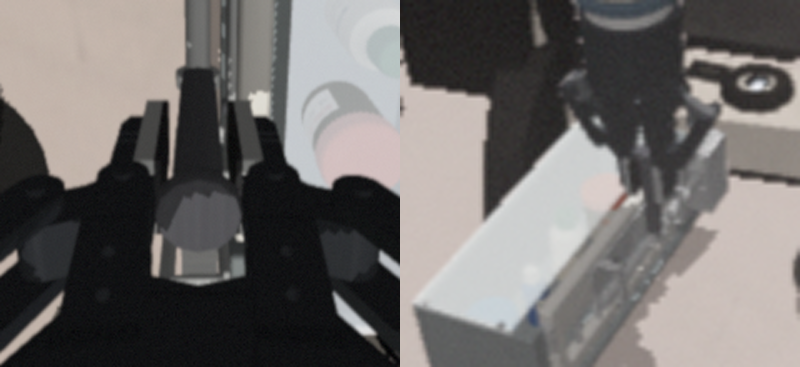

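Run:
```python
from plan import *
s,im,P=wpts(); T=R.from_quat(s["eef_rot"]).inv().apply(P-s["ee_pos"])*1000
print("cap pts", P[(np.hypot(P[:,0]-.5567,P[:,1]-.315)<.009)&(P[:,2]>.14)].mean(0))
for z in range(-60,24,4):
    q=T[(abs(T[:,2]-z)<2)&(abs(T[:,0])<22)&(abs(T[:,1])<60)]
    if len(q): 
        l,r=q[q[:,1]<0],q[q[:,1]>0]
        f=lambda a:(len(a),np.round(np.sort(np.abs(a[:,1]))[[len(a)//50,len(a)//2,-1]],1).tolist(),np.round(np.percentile(a[:,0],[2,98]),0).tolist()) if len(a)>3 else None
        print(z,f(l),f(r))
```

```text
cap pts [0.55640114 0.31543461 0.15173876]
-60 (2191, [1.0, 43.5, 59.9], [3.0, 17.0]) (2239, [0.8, 24.8, 60.0], [3.0, 17.0])
-56 (2154, [1.4, 42.5, 59.1], [-5.0, 17.0]) (2232, [1.4, 43.9, 59.3], [-5.0, 17.0])
-52 (2032, [2.6, 40.5, 55.9], [-10.0, 17.0]) (2027, [3.1, 41.8, 57.2], [-10.0, 17.0])
-48 (1457, [8.9, 38.8, 53.7], [-12.0, 16.0]) (1458, [10.3, 40.2, 54.5], [-12.0, 17.0])
-44 (1051, [9.1, 37.1, 50.6], [-12.0, 16.0]) (1059, [10.4, 38.5, 52.7], [-12.0, 16.0])
-40 (859, [9.4, 37.2, 49.1], [-13.0, 12.0]) (854, [17.0, 38.5, 50.7], [-12.0, 12.0])
-36 (1495, [11.7, 33.6, 46.5], [-12.0, 12.0]) (1509, [12.9, 34.9, 48.2], [-11.0, 12.0])
-32 (1436, [10.5, 29.7, 44.2], [-11.0, 12.0]) (1401, [12.1, 31.1, 46.1], [-11.0, 12.0])
-28 (598, [10.2, 25.8, 42.8], [-9.0, 13.0]) (595, [11.6, 27.6, 44.2], [-9.0, 13.0])
-24 (501, [10.2, 18.7, 39.7], [-8.0, 13.0]) (505, [11.7, 19.7, 41.7], [-8.0, 13.0])
-20 (1048, [0.3, 5.1, 30.4], [-11.0, 12.0]) (1247, [0.1, 5.5, 34.5], [-12.0, 12.0])
-16 (338, [0.7, 9.7, 20.0], [-11.0, 11.0]) (333, [0.5, 10.9, 21.2], [-11.0, 11.0])
-12 (99, [3.7, 11.3, 21.7], [1.0, 11.0]) (104, [3.0, 13.0, 23.1], [1.0, 11.0])
-8 (170, [0.8, 12.5, 22.2], [2.0, 10.0]) (180, [0.5, 12.9, 23.6], [2.0, 10.0])
-4 (209, [0.4, 10.9, 22.2], [-2.0, 10.0]) (240, [0.0, 12.0, 23.6], [-2.0, 10.0])
0 (189, [0.5, 11.0, 22.2], [-4.0, 10.0]) (202, [0.0, 11.4, 23.7], [-4.0, 10.0])
4 (194, [0.5, 10.3, 22.1], [-3.0, 10.0]) (210, [0.5, 11.2, 23.6], [-3.0, 10.0])
8 (174, [0.0, 11.2, 22.2], [-10.0, 10.0]) (179, [0.5, 11.5, 23.8], [-9.0, 10.0])
12 (166, [0.0, 9.9, 21.8], [-4.0, 10.0]) (169, [0.5, 10.9, 23.2], [-3.0, 10.0])
16 (112, [0.1, 8.7, 20.5], [-11.0, 10.0]) (117, [0.5, 10.1, 22.0], [-11.0, 10.0])
20 (76, [0.1, 5.4, 15.0], [-7.0, 10.0]) (80, [0.5, 6.8, 16.5], [-8.0, 10.0])
```

Emit:
move_arm([
  {"travel": [0,0,0],"turn": [0,0,0],"jaw": 0.6},
  {"travel": [0,0,0],"turn": [0,0,0],"jaw": 0.6},
  {"travel": [0,0,0],"turn": [0,0,0],"jaw": 0.6},
])

```text
time_s: 12.45
ee_pos: [0.555, 0.3162, 0.1294]
eef_rot: [0.539, 0.842, -0.001, -0.0]
force: [-0.3, 0.4, 0.3]
finger_gap: 0.0343
grasp_force: 0.0
```

Run:
```python
from plan import *
s,im,P=wpts(); T=R.from_quat(s["eef_rot"]).inv().apply(P-s["ee_pos"])*1000
print(s["ee_pos"],s["finger_gap"],s["force"])
k=P[(np.hypot(P[:,0]-.556,P[:,1]-.3155)<.02)&(P[:,2]>.147)&(P[:,2]<.158)]; kt=T[(np.hypot(P[:,0]-.556,P[:,1]-.3155)<.02)&(P[:,2]>.147)&(P[:,2]<.158)]
print("cap tool",kt.mean(0),kt.min(0),kt.max(0))
for z in range(-60,24,3):
    q=T[(abs(T[:,2]-z)<1.5)&(abs(T[:,0])<25)&(abs(T[:,1])<40)&(abs(T[:,1])>12.5)]
    l,r=q[q[:,1]<0],q[q[:,1]>0]
    f=lambda a:(len(a),np.round(np.percentile(np.abs(a[:,1]),[1,5,20,50,99]),1).tolist(),np.round(np.percentile(a[:,0],[2,98]),0).tolist()) if len(a)>3 else None
    print(z,f(l),f(r))
```

```text
[0.55502301 0.31624805 0.12940835] 0.03426949836792753 [-0.33763339  0.4214932   0.28441709]
cap tool [ -1.00591096   1.65073699 -21.97906819] [-13.97548682 -18.23556187 -24.48984324] [  8.74262603  19.59828976 -17.63341066]
-60 (427, [12.6, 13.1, 14.8, 17.4, 23.8], [14.0, 17.0]) (443, [12.7, 13.2, 15.3, 18.4, 24.3], [14.0, 17.0])
-57 (333, [12.7, 13.0, 14.6, 17.8, 23.4], [15.0, 17.0]) (394, [12.8, 13.2, 15.0, 18.5, 24.7], [15.0, 17.0])
-54 (325, [12.6, 12.9, 14.6, 18.7, 23.9], [15.0, 17.0]) (340, [12.6, 13.4, 15.1, 18.7, 25.2], [10.0, 17.0])
-51 (333, [12.8, 13.3, 15.2, 18.6, 24.5], [14.0, 17.0]) (364, [12.7, 13.5, 16.0, 19.9, 25.9], [9.0, 17.0])
-48 (292, [12.9, 13.6, 15.5, 19.1, 25.1], [15.0, 17.0]) (287, [14.4, 14.9, 16.9, 20.3, 26.7], [15.0, 17.0])
-45 (199, [13.7, 14.2, 15.6, 19.0, 25.6], [15.0, 17.0]) (203, [15.1, 15.4, 16.9, 20.2, 26.9], [15.0, 17.0])
-42 (65, [14.2, 14.7, 16.2, 39.5, 40.0], [-12.0, 16.0]) (26, [15.7, 15.8, 16.4, 18.3, 26.9], [15.0, 16.0])
-39 (185, [21.0, 24.4, 38.6, 39.1, 40.0], [-13.0, 12.0]) (40, [20.0, 20.7, 25.1, 27.3, 40.0], [-9.0, 12.0])
-36 (702, [16
[... 1447 characters left out ...]
, 10.0]) (126, [17.7, 17.7, 17.8, 21.0, 31.3], [-8.0, 10.0])
6 (117, [16.2, 16.3, 16.3, 19.9, 29.8], [-11.0, 10.0]) (114, [17.7, 17.8, 17.8, 20.9, 31.2], [-11.0, 10.0])
9 (91, [16.2, 16.3, 16.4, 20.3, 29.7], [-10.0, 10.0]) (106, [17.7, 17.7, 17.9, 22.3, 31.1], [-10.0, 10.0])
12 (100, [16.3, 16.3, 16.4, 19.4, 28.5], [-10.0, 10.0]) (90, [17.7, 17.8, 17.9, 20.7, 29.9], [-10.0, 10.0])
15 (64, [16.3, 16.3, 16.4, 17.4, 28.0], [-11.0, 11.0]) (69, [17.6, 17.7, 17.8, 17.9, 28.7], [-11.0, 10.0])
18 (39, [16.2, 16.2, 16.3, 16.4, 22.5], [-7.0, 10.0]) (33, [17.7, 17.7, 17.8, 17.9, 24.0], [-7.0, 10.0])
21 (10, [16.3, 16.3, 16.4, 16.4, 16.5], [-10.0, 7.0]) (13, [17.8, 17.8, 17.8, 17.8, 17.9], [-10.0, 7.0])
```

Run:
```python
from plan import *
s=manip.state(); print(np.round(s["q"],4).tolist(), s["ee_pos"])
p=np.array(s["ee_pos"]); r=R.from_quat(s["eef_rot"])
g=np.array([.5563,.3152,.122]); o=ori(35,-65); z=o.as_matrix()[:,2]; print(o.as_matrix().round(3)); pre=g-.085*z; print(pre, g-.003*z)
plan([(p+[0,0,.09],r,3),((.50,.275,.25),ori(35),8),(pre+[0,0,.03],o,7)])
```

```text
[0.4652, 0.2069, 1.3224, -0.0011, 1.6142, 0.033] [0.55508004 0.31627239 0.1295071 ]
[[ 0.346  0.574  0.742]
 [ 0.242 -0.819  0.52 ]
 [ 0.906  0.    -0.423]]
[0.49319567 0.27101387 0.15792255] [0.55407279 0.31364049 0.12326785]
0 {"travel":[-0.0, -0.001, -0.3],"turn":[0.0, 0.0, 0.0]}
1 {"travel":[-0.001, -0.0, -0.3],"turn":[0.0, 0.0, 0.0]}
2 {"travel":[-0.0, -0.001, -0.3],"turn":[0.0, 0.0, 0.0]}
3 {"travel":[-0.018, -0.084, -0.038],"turn":[-0.001, 0.002, 0.997]}
4 {"travel":[-0.032, -0.08, -0.038],"turn":[-0.001, 0.002, 0.997]}
5 {"travel":[-0.046, -0.073, -0.038],"turn":[-0.001, 0.001, 0.997]}
6 {"travel":[-0.058, -0.064, -0.038],"turn":[-0.0, 0.001, 0.997]}
7 {"travel":[-0.068, -0.053, -0.038],"turn":[-0.0, 0.002, 0.997]}
8 {"travel":[-0.076, -0.04, -0.038],"turn":[-0.001, 0.002, 0.997]}
9 {"travel":[-0.081, -0.027, -0.038],"turn":[-0.001, 0.001, 0.997]}
10 {"travel":[-0.085, -0.012, -0.038],"turn":[-0.0, 0.002, 0.997]}
11 {"travel":[-0.011, -0.001, 0.089],"turn":[-0.0, 0.929, -0.0]}
12 {"travel":[-0.025, -0.001, 0.086],"turn":[-0.0, 0.928, -0.0]}
13 {"travel":[-0.039, -0.001, 0.08],"turn":[-0.0, 0.929, -0.0]}
14 {"travel":[-0.052, -0.001, 0.073],"turn":[-0.0, 0.928, -0.0]}
15 {"travel":[-0.062, -0.001, 0.064],"turn":[0.0, 0.929, -0.0]}
16 {"travel":[-0.072, -0.001, 0.053],"turn":[0.0, 0.928, -0.0]}
17 {"travel":[-0.08, -0.001, 0.04],"turn":[0.0, 0.929, -0.0]}
end [0.4932 0.271  0.1879] [ 0.8043  0.2536  0.5125 -0.1616]
```

Emit:
move_arm([
  {"travel": [0,0,-0.3],"turn": [0,0,0],"jaw": 0.5},
  {"travel": [0,0,-0.3],"turn": [0,0,0],"jaw": 0.5},
  {"travel": [0,0,-0.3],"turn": [0,0,0],"jaw": 0.5},
  {"travel": [-0.02,-0.085,-0.04],"turn": [0,0,1],"jaw": 0.5},
  {"travel": [-0.03,-0.08,-0.04],"turn": [0,0,1],"jaw": 0.5},
  {"travel": [-0.045,-0.075,-0.04],"turn": [0,0,1],"jaw": 0.5},
  {"travel": [-0.06,-0.065,-0.04],"turn": [0,0,1],"jaw": 0.5},
  {"travel": [-0.07,-0.055,-0.04],"turn": [0,0,1],"jaw": 0.5},
  {"travel": [-0.075,-0.04,-0.04],"turn": [0,0,1],"jaw": 0.5},
  {"travel": [-0.08,-0.025,-0.04],"turn": [0,0,1],"jaw": 0.5},
  {"travel": [-0.085,-0.01,-0.04],"turn": [0,0,1],"jaw": 0.5},
])

```text
time_s: 13.88
ee_pos: [0.4997, 0.2748, 0.2521]
eef_rot: [0.955, 0.296, -0.001, 0.001]
force: [-0.4, 0.4, 0.1]
finger_gap: 0.0433
grasp_force: 0.0
```

Emit:
move_arm([
  {"travel": [-0.01,0,0.09],"turn": [0,0.93,0],"jaw": 0.5},
  {"travel": [-0.025,0,0.085],"turn": [0,0.93,0],"jaw": 0.5},
  {"travel": [-0.04,0,0.08],"turn": [0,0.93,0],"jaw": 0.5},
  {"travel": [-0.05,0,0.075],"turn": [0,0.93,0],"jaw": 0.5},
  {"travel": [-0.06,0,0.065],"turn": [0,0.93,0],"jaw": 0.5},
  {"travel": [-0.07,0,0.055],"turn": [0,0.93,0],"jaw": 0.5},
  {"travel": [-0.08,0,0.04],"turn": [0,0.93,0],"jaw": 0.5},
  {"travel": [0,0,0],"turn": [0,0,0],"jaw": 0.5},
])

```text
time_s: 14.88
ee_pos: [0.4957, 0.2716, 0.1789]
eef_rot: [0.809, 0.252, 0.506, -0.161]
force: [-0.3, 0.2, 0.0]
finger_gap: 0.0427
grasp_force: 0.0
```

```bash
python3 mc.py
cat > g.py <<'E'
from plan import *
np.set_printoptions(precision=4,suppress=True)
s,im,P=wpts(); print(s["time_s"],s["ee_pos"],np.round(s["q"],3),s["force"],s["finger_gap"]); print(R.from_quat(s["eef_rot"]).as_matrix().round(3)); save(im,"w4")
n=np.hypot(P[:,0]-.556,P[:,1]-.3155)<.022
k=P[n&(P[:,2]>.147)&(P[:,2]<.158)]; print("cap",len(k),k.mean(0),k.min(0),k.max(0))
k=P[n&(P[:,2]>.105)&(P[:,2]<.14)]; print("post",len(k),k.mean(0) if len(k) else 0)
E
python3 g.py
python3 - <<'E'
from plan import *
g=np.array([.5563,.3152,.122]); o=ori(35,-65); z=o.as_matrix()[:,2]
plan([(g-.085*z,o,2),(g-.003*z,o,5)])
E
```

```text
top mug 53 [0.4471806  0.17403017]
coaster 359 [0.39984052 0.10880104] [0.51606998 0.2229424 ] ((0.45494186878204346, 0.17059896886348724), 0.06365229189395905) [0.45306114 0.17358605]
scene mug 91 [0.44649967 0.17504467]
coaster 279 [0.39488178 0.11561446] [0.51420729 0.23353272] ((0.45287492871284485, 0.17370983958244324), 0.06143355742096901) [0.45417864 0.16776415]
14.975 [0.4983 0.2725 0.1911] [ 0.271 -0.856  2.388  0.58   0.576  0.921] [-0.0111 -0.5077  1.2354] 0.042632603979640984
[[ 0.347  0.571  0.744]
 [ 0.242 -0.821  0.517]
 [ 0.906  0.001 -0.423]]
cap 576 [0.5558 0.3129 0.1512] [0.5466 0.3032 0.1471] [0.5676 0.3244 0.153 ]
post 455 [0.5533 0.3111 0.1232]
0 {"travel":[-0.176, -0.009, 0.05],"turn":[0.012, -0.009, 0.003]}
1 {"travel":[-0.177, -0.01, 0.05],"turn":[0.011, -0.01, 0.002]}
2 {"travel":[0.0, 0.0, 0.164],"turn":[0.0, 0.0, 0.0]}
3 {"travel":[0.0, 0.0, 0.164],"turn":[0.0, 0.0, 0.0]}
4 {"travel":[0.0, 0.0, 0.164],"turn":[0.0, 0.0, 0.0]}
5 {"travel":[0.0, 0.0, 0.164],"turn":[0.0, 0.0, 0.0]}
6 {"travel":[0.0, 0.0, 0.164],"turn":[0.0, 0.0, 0.0]}
end [0.554  0.3136 0.1233] [ 0.8044  0.2536  0.5124 -0.1615]
```

View pics/w4.png

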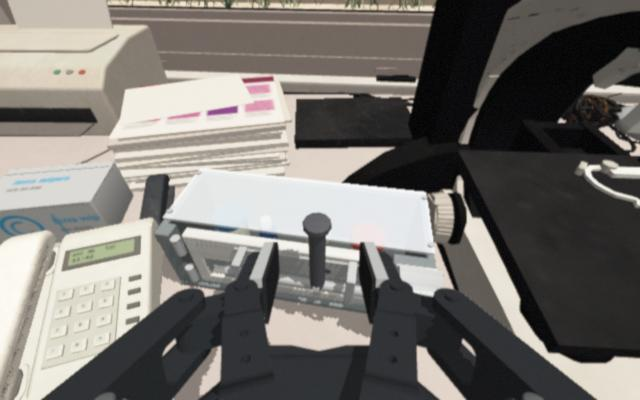

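```bash
cat > kin.py <<'E'
from plan import *
from scipy.optimize import least_squares
D=[([-1.391,.091,1.231,0,1.82,-.057],[.1407,-.5830,.2521],[.99300,.11815,0,-.001]),
([-.2179,-.47342,1.72456,0,1.8891,-.28005],[.3893,-.0514,.2536],[.685,.729,0,.001]),
([.4652,.2069,1.3224,-.0011,1.6142,.033],[.55508,.31627,.1295],[.539,.842,-.001,0])]
s=manip.state(); 
def fk(q,p):
    b,d,h,L1,a,L2,L3,c=p
    r1=R.from_euler("z",q[0]); r2=r1*R.from_euler("y",q[1]); r3=r2*R.from_euler("y",q[2]); r4=r3*R.from_euler("z",q[3]); r5=r4*R.from_euler("y",q[4]); r6=r5*R.from_euler("z",q[5])
    x=r1.apply([b,d,h])+r2.apply([0,0,L1])+r3.apply([a,0,L2])+r5.apply([c,0,L3])
    return x,r6*R.from_euler("z",Z6)
Z6=0
x,r=fk(D[0][0],np.zeros(8)); Z6=(r.inv()*R.from_quat(D[0][2])).as_euler("zyx")[0]
from json import load,dump
import os
D+=load(open("kd.json")) if os.path.exists("kd.json") else []
D.append([list(map(float,s["q"])),list(map(float,s["ee_pos"])),list(map(float,s["eef_rot"]))]); dump(D[3:],open("kd.json","w"))
F=least_squares(lambda p:np.concatenate([fk(q,p)[0]-x for q,x,_ in D]+[1e-3*p]),[0,.03,.2,.3,0,.3,.2,0])
par=F.x
lo=np.array([-2.87,-.86,.17,-1.51,.06,-2.65]); hi=np.array([2.87,2.18,2.46,4.65,2.69,2.65])
def ik(p,r,q0):
    f=lambda q:np.r_[(fk(q,par)[0]-p)*5,(fk(q,par)[1].inv()*r).as_rotvec()]
    S=least_squares(f,np.clip(q0,lo+.01,hi-.01),bounds=(lo,hi)); return S.x,np.linalg.norm(S.fun)
if __name__=="__main__":
    np.set_printoptions(precision=3,suppress=True)
    print("Z6",Z6,"par",par)
    for q,x,qq in D: y,r=fk(q,par); print("poserr mm",(y-x)*1e3,"rot deg",np.degrees((r.inv()*R.from_quat(qq)).magnitude()))
    H=np.array([.5131,.4559]); u=np.array([-.418,.908]); K=np.array([.5563,.3152])
    for tilt in (45,55,65):
      for h0,h1 in ((25,25),(35,15),(35,35),(45,30),(55,40)):
        q=s["q"]; out=[]
        for d,th,h in ((0,0,h0),(.045,0,h0),(.045,20,(h0+h1)/2),(.045,42,h1)):
            k=K+d*u; a=-np.radians(th); v=k-H; k=H+[np.cos(a)*v[0]-np.sin(a)*v[1],np.sin(a)*v[0]+np.cos(a)*v[1]]
            o=ori(h,-tilt); g=np.r_[k,.122+(.014 if d else 0)]; q,e=ik(g-.003*o.as_matrix()[:,2],o,q); out.append((q,round(e,3),round(float(min((q-lo).min(),(hi-q).min())),2)))
        print(tilt,h0,h1,[(e,m) for _,e,m in out],out[0][0],out[-1][0])
E
python3 kin.py
```

```text
Z6 1.5707405478553191 par [ 0.001  0.034  0.156  0.372  0.096  0.557  0.318 -0.   ]
poserr mm [-0.101  0.006  0.627] rot deg 0.09130696725171543
poserr mm [ 0.055  0.092 -0.469] rot deg 0.06218394529604777
poserr mm [-0.08   0.044 -0.136] rot deg 0.018062685926252937
poserr mm [ 0.061 -0.065 -0.022] rot deg 0.0031958978235023575
45 25 25 [(np.float64(0.0), 0.42), (np.float64(0.0), 0.45), (np.float64(0.0), 0.38), (np.float64(0.0), 0.34)] [ 0.476 -0.367  2.044 -0.045  0.68   1.634] [ 0.715 -0.513  2.123 -0.278  0.786  1.969]
45 35 15 [(np.float64(0.0), 0.42), (np.float64(0.0), 0.44), (np.float64(0.0), 0.38), (np.float64(0.0), 0.33)] [ 0.381 -0.365  2.043  0.251  0.708  1.214] [ 0.81  -0.447  2.077 -0.502  0.871  2.318]
45 35 35 [(np.float64(0.0), 0.42), (np.float64(0.0), 0.44), (np.float64(0.0), 0.37), (np.float64(0.0), 0.31)] [ 0.381 -0.365  2.043  0.251  0.708  1.214] [ 0.608 -0.545  2.144  0.003  0.758  1.566]
45 45 30 [(np.float64(0.0), 0.44), (np.float64(0.0), 0.46), (np.float64(0.0), 0.37), (np.float64(0.0), 0.32)] [ 0.292 -0.33   2.016  0.488  0.796  0.852] [ 0.662 -0.534  2.136
[... 1496 characters left out ...]
oat64(0.08), 0.0)] [ 0.339 -0.471  2.29   0.896  0.317  0.583] [ 0.848 -0.577  2.298 -0.906  0.606  2.65 ]
65 35 35 [(np.float64(0.0), 0.17), (np.float64(0.0), 0.19), (np.float64(0.0), 0.11), (np.float64(0.0), 0.05)] [ 0.339 -0.471  2.29   0.896  0.317  0.583] [ 0.607 -0.712  2.411  0.012  0.308  1.558]
65 45 30 [(np.float64(0.0), 0.21), (np.float64(0.0), 0.22), (np.float64(0.0), 0.11), (np.float64(0.0), 0.06)] [ 0.21  -0.409  2.247  1.175  0.564  0.192] [ 0.691 -0.688  2.398 -0.473  0.338  2.092]
65 55 40 [(np.float64(0.0), 0.29), (np.float64(0.0), 0.28), (np.float64(0.0), 0.14), (np.float64(0.0), 0.05)] [ 0.108 -0.304  2.169  1.244  0.804  0.005] [ 0.522 -0.715  2.412  0.478  0.352  1.044]
```

Run:
```python
from kin import *
np.set_printoptions(precision=3,suppress=True)
g=np.array([.5566,.3148,.120]); o=ori(45,-57); z=o.as_matrix()[:,2]
q=s["q"]
for t in (.08,.003): q,e=ik(g-t*z,o,q); print(q,e)
plan([(g-.08*z,o,4),(g-.003*z,o,5)])
```

```text
[ 0.137 -0.656  2.26   0.77   0.815  0.592] 3.620977456861416e-11
[ 0.239 -0.395  2.166  0.839  0.626  0.517] 3.686481196907663e-14
0 {"travel":[-0.064, 0.026, 0.044],"turn":[0.225, -0.204, -0.12]}
1 {"travel":[-0.063, 0.026, 0.045],"turn":[0.225, -0.204, -0.12]}
2 {"travel":[-0.062, 0.026, 0.047],"turn":[0.225, -0.204, -0.12]}
3 {"travel":[-0.06, 0.027, 0.048],"turn":[0.225, -0.204, -0.12]}
4 {"travel":[-0.0, 0.0, 0.154],"turn":[-0.0, 0.0, -0.0]}
5 {"travel":[-0.0, 0.0, 0.154],"turn":[-0.0, 0.0, -0.0]}
6 {"travel":[-0.0, 0.0, 0.154],"turn":[-0.0, 0.0, -0.0]}
7 {"travel":[-0.0, 0.0, 0.154],"turn":[-0.0, 0.0, -0.0]}
8 {"travel":[-0.0, 0.0, 0.154],"turn":[-0.0, 0.0, -0.0]}
end [0.555 0.313 0.122] [ 0.812  0.336  0.441 -0.183]
```

Emit:
move_arm([
  {"travel": [-0.06,0.026,0.045],"turn": [0.225,-0.2,-0.12],"jaw": 0.45},
  {"travel": [-0.06,0.026,0.045],"turn": [0.225,-0.2,-0.12],"jaw": 0.45},
  {"travel": [-0.06,0.026,0.047],"turn": [0.225,-0.2,-0.12],"jaw": 0.45},
  {"travel": [-0.06,0.026,0.048],"turn": [0.225,-0.2,-0.12],"jaw": 0.45},
  {"travel": [0,0,0.15],"turn": [0,0,0],"jaw": 0.45},
  {"travel": [0,0,0],"turn": [0,0,0],"jaw": 0.45},
  {"travel": [0,0,0],"turn": [0,0,0],"jaw": 0.45},
])

```text
time_s: 15.9
ee_pos: [0.5181, 0.2767, 0.1544]
eef_rot: [0.811, 0.336, 0.441, -0.183]
force: [-0.5, -0.3, 1.0]
finger_gap: 0.0468
grasp_force: 0.0
```

```bash
python3 g.py
python3 - <<'E'
from kin import *
g=np.array([.5566,.3148,.120]); o=ori(45,-57); z=o.as_matrix()[:,2]
plan([(g-.003*z,o,5)])
E
```

```text
15.9 [0.5181 0.2767 0.1544] [ 0.16  -0.603  2.246  0.785  0.771  0.575] [-0.4668 -0.2908  1.0124] 0.046778460008826475
[[ 0.384  0.708  0.593]
 [ 0.384 -0.707  0.594]
 [ 0.84  -0.    -0.543]]
cap 911 [0.5562 0.3127 0.1513] [0.5465 0.303  0.147 ] [0.5688 0.3251 0.1533]
post 587 [0.5538 0.3104 0.1234]
0 {"travel":[0.002, 0.001, 0.122],"turn":[-0.001, -0.002, -0.0]}
1 {"travel":[0.002, 0.001, 0.122],"turn":[-0.001, -0.001, -0.0]}
2 {"travel":[0.003, 0.001, 0.122],"turn":[-0.001, -0.002, -0.0]}
3 {"travel":[0.003, 0.001, 0.122],"turn":[-0.0, -0.001, -0.0]}
4 {"travel":[0.002, 0.0, 0.122],"turn":[-0.001, -0.002, -0.001]}
end [0.5548 0.313  0.1216] [ 0.8119  0.3363  0.4408 -0.1826]
```

Emit:
move_arm([
  {"travel": [0,0,0.15],"turn": [0,0,0],"jaw": 0.45},
  {"travel": [0,0,0.15],"turn": [0,0,0],"jaw": 0.45},
  {"travel": [0.01,0,0.15],"turn": [0,0,0],"jaw": 0.45},
  {"travel": [0,0,0.12],"turn": [0,0,0],"jaw": 0.45},
  {"travel": [0,0,0.04],"turn": [0,0,0],"jaw": 0.45},
  {"travel": [0,0,0],"turn": [0,0,0],"jaw": 0.45},
])

```text
time_s: 16.7
ee_pos: [0.5539, 0.313, 0.1195]
eef_rot: [0.812, 0.336, 0.44, -0.183]
force: [1.2, -0.4, -1.5]
finger_gap: 0.0469
grasp_force: 0.0
```

Emit:
move_arm([
  {"travel": [0,0,0],"turn": [0,0,0],"jaw": 1},
  {"travel": [0,0,0],"turn": [0,0,0],"jaw": 1},
  {"travel": [0,0,0],"turn": [0,0,0],"jaw": 1},
  {"travel": [0,0,0],"turn": [0,0,0],"jaw": 1},
  {"travel": [0,0,0],"turn": [0,0,0],"jaw": 1},
  {"travel": [0,0,0],"turn": [0,0,0],"jaw": 1},
], squeeze=40)

```text
time_s: 17.45
ee_pos: [0.5542, 0.313, 0.1196]
eef_rot: [0.812, 0.336, 0.441, -0.183]
force: [0.3, -0.7, 3.5]
finger_gap: 0.0128
grasp_force: 39.1
```

```bash
python3 g.py
```

```text
17.45 [0.5542 0.313  0.1196] [ 0.238 -0.394  2.169  0.845  0.624  0.512] [ 0.318  -0.6861  3.5116] 0.012775461323165293
[[ 0.386  0.707  0.593]
 [ 0.384 -0.707  0.594]
 [ 0.839 -0.002 -0.544]]
cap 2192 [0.5564 0.3136 0.1514] [0.5467 0.3037 0.1471] [0.5684 0.3252 0.1537]
post 2810 [0.5533 0.3111 0.1273]
```

Emit:
move_arm([
  {"travel": [0.04,0,-0.025],"turn": [0,0,0],"jaw": 1},
  {"travel": [0.04,0,-0.025],"turn": [0,0,0],"jaw": 1},
  {"travel": [0.04,0,-0.027],"turn": [0,0,0],"jaw": 1},
  {"travel": [0,0,0],"turn": [0,0,0],"jaw": 1},
  {"travel": [0,0,0],"turn": [0,0,0],"jaw": 1},
])

```text
time_s: 18.12
ee_pos: [0.554, 0.313, 0.1332]
eef_rot: [0.812, 0.336, 0.44, -0.183]
force: [0.3, -0.5, -2.5]
finger_gap: 0.0128
grasp_force: 39.0
```

```bash
python3 g.py | head -8
python3 - <<'E'
from plan import *
s=manip.state(); p=np.array(s["ee_pos"]); r=R.from_quat(s["eef_rot"])
plan([(p+.044*np.array([-.418,.908,0]),r,6)])
E
```

```text
18.125 [0.554  0.313  0.1332] [ 0.239 -0.412  2.156  0.813  0.646  0.551] [ 0.3177 -0.5427 -2.5336] 0.012750906790142014
[[ 0.387  0.707  0.592]
 [ 0.384 -0.707  0.594]
 [ 0.838 -0.002 -0.545]]
cap 1132 [0.548  0.3073 0.152 ] [0.5341 0.2936 0.147 ] [0.5629 0.3202 0.158 ]
post 1380 [0.5544 0.3125 0.1296]
0 {"travel":[0.014, -0.069, 0.021],"turn":[0.0, 0.0, 0.0]}
1 {"travel":[0.014, -0.069, 0.021],"turn":[0.0, 0.0, 0.0]}
2 {"travel":[0.014, -0.069, 0.022],"turn":[0.0, 0.0, 0.0]}
3 {"travel":[0.013, -0.069, 0.021],"turn":[0.0, 0.0, 0.0]}
4 {"travel":[0.014, -0.068, 0.022],"turn":[0.0, 0.0, 0.0]}
5 {"travel":[0.013, -0.069, 0.021],"turn":[0.0, 0.0, 0.0]}
end [0.5355 0.353  0.1331] [ 0.8123  0.3358  0.4401 -0.1835]
```

Emit:
move_arm([
  {"travel": [0.013,-0.064,0.02],"turn": [0,0,0],"jaw": 1},
  {"travel": [0.013,-0.064,0.02],"turn": [0,0,0],"jaw": 1},
  {"travel": [0.013,-0.064,0.02],"turn": [0,0,0],"jaw": 1},
  {"travel": [0.013,-0.064,0.02],"turn": [0,0,0],"jaw": 1},
  {"travel": [0.013,-0.064,0.02],"turn": [0,0,0],"jaw": 1},
  {"travel": [0.013,-0.064,0.02],"turn": [0,0,0],"jaw": 1},
  {"travel": [0,0,0],"turn": [0,0,0],"jaw": 1},
  {"travel": [0,0,0],"turn": [0,0,0],"jaw": 1},
])

```text
time_s: 19.18
ee_pos: [0.5369, 0.3503, 0.133]
eef_rot: [0.812, 0.336, 0.44, -0.183]
force: [-2.9, -4.0, -2.1]
finger_gap: 0.0126
grasp_force: 39.6
```

```bash
cat > arc.py <<'E'
from kin import *
import sys
np.set_printoptions(precision=3,suppress=True)
p0=np.array(s["ee_pos"]); r0=R.from_quat(s["eef_rot"]); H=np.array([.5131,.4559])
k0=p0+.003*r0.as_matrix()[:,2]; v=k0[:2]-H; print(s["time_s"],p0,s["force"],"radius",np.hypot(*v),"angle from shut",np.degrees(np.arctan2(v[0],-v[1]))-0,)
n=int(sys.argv[1]); dth=float(sys.argv[2]); yaw=float(sys.argv[3]); w=[]; q=s["q"]
for i in range(1,n+1):
    a=-np.radians(dth*i/n); c=H+[np.cos(a)*v[0]-np.sin(a)*v[1],np.sin(a)*v[0]+np.cos(a)*v[1]]
    o=R.from_euler("z",yaw*i/n,degrees=True)*r0; t=np.r_[c,k0[2]]-.003*o.as_matrix()[:,2]; q,e=ik(t,o,q); w.append((t,o,1))
print(q,e); plan(w)
E
python3 arc.py 11 40 -15
```

```text
19.175 [0.537 0.35  0.133] [-2.879 -4.049 -2.13 ] radius 0.10692063420318272 angle from shut 13.81593117447009
[ 0.663 -0.651  2.312 -0.241  0.504  1.861] 2.1971691782597265e-12
0 {"travel":[-0.031, -0.038, -0.048],"turn":[-0.114, 0.0, 0.074]}
1 {"travel":[-0.03, -0.039, -0.046],"turn":[-0.115, 0.001, 0.075]}
2 {"travel":[-0.03, -0.042, -0.045],"turn":[-0.114, -0.0, 0.074]}
3 {"travel":[-0.028, -0.044, -0.044],"turn":[-0.114, 0.0, 0.075]}
4 {"travel":[-0.028, -0.046, -0.042],"turn":[-0.114, 0.001, 0.074]}
5 {"travel":[-0.026, -0.048, -0.04],"turn":[-0.115, -0.0, 0.074]}
6 {"travel":[-0.026, -0.05, -0.039],"turn":[-0.114, 0.0, 0.075]}
7 {"travel":[-0.024, -0.052, -0.038],"turn":[-0.114, 0.0, 0.074]}
8 {"travel":[-0.024, -0.053, -0.035],"turn":[-0.114, 0.001, 0.075]}
9 {"travel":[-0.022, -0.056, -0.034],"turn":[-0.115, 0.0, 0.074]}
10 {"travel":[-0.021, -0.056, -0.032],"turn":[-0.114, 0.0, 0.074]}
end [0.464 0.359 0.133] [ 0.849  0.227  0.46  -0.124]
```

Emit:
move_arm([
  {"travel": [-0.03,-0.038,-0.048],"turn": [-0.114,0,0.074],"jaw": 1},
  {"travel": [-0.03,-0.039,-0.046],"turn": [-0.114,0,0.074],"jaw": 1},
  {"travel": [-0.03,-0.042,-0.045],"turn": [-0.114,0,0.074],"jaw": 1},
  {"travel": [-0.028,-0.044,-0.044],"turn": [-0.114,0,0.074],"jaw": 1},
  {"travel": [-0.028,-0.046,-0.042],"turn": [-0.114,0,0.074],"jaw": 1},
  {"travel": [0,0,0],"turn": [0,0,0],"jaw": 1},
])

```text
time_s: 19.92
ee_pos: [0.5036, 0.3471, 0.1339]
eef_rot: [0.831, 0.287, 0.451, -0.156]
force: [1.5, -8.7, -2.2]
finger_gap: 0.0125
grasp_force: 39.4
```

```bash
python3 arc.py 7 24 -9
python3 - <<'E'
from h import *
s,im,P=wpts(); print(s["grasp_force"],s["finger_gap"],s["ft_torque"])
b=manip.get_image("top")["image"][110:260,200:400]
cv2.imwrite("pics/c4.png",np.hstack([cv2.resize(im["image"],(400,300)),cv2.resize(b,(400,300),interpolation=cv2.INTER_CUBIC)])[:,:,::-1])
E
```

```text
19.925 [0.504 0.347 0.134] [ 1.454 -8.691 -2.166] radius 0.10748270891612788 angle from shut -4.038891829021229
[ 0.686 -0.655  2.313 -0.304  0.515  1.935] 1.3946324899462125e-12
0 {"travel":[-0.025, -0.045, -0.039],"turn":[-0.108, 0.0, 0.07]}
1 {"travel":[-0.025, -0.047, -0.037],"turn":[-0.108, 0.0, 0.07]}
2 {"travel":[-0.023, -0.048, -0.036],"turn":[-0.108, 0.0, 0.07]}
3 {"travel":[-0.022, -0.05, -0.035],"turn":[-0.107, 0.0, 0.07]}
4 {"travel":[-0.022, -0.052, -0.033],"turn":[-0.108, 0.0, 0.07]}
5 {"travel":[-0.02, -0.053, -0.031],"turn":[-0.108, 0.0, 0.07]}
6 {"travel":[-0.019, -0.054, -0.029],"turn":[-0.108, 0.0, 0.07]}
end [0.46  0.36  0.134] [ 0.851  0.221  0.462 -0.12 ]
39.41424250602722 0.0124569388570459 [-1.25121486  0.32149526 -1.27531299]
```

View pics/c4.png

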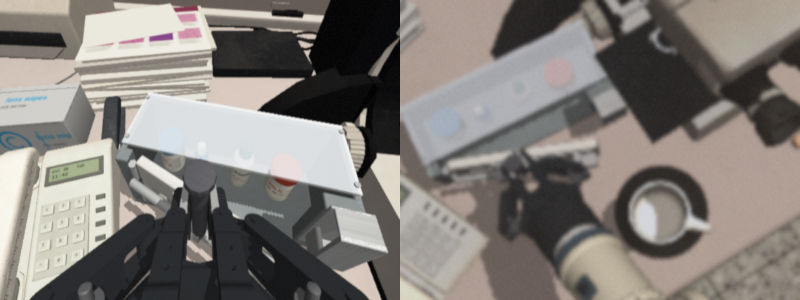

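```bash
python3 arc.py 7 23 -15
```

```text
20.025 [0.504 0.347 0.134] [ 1.935 -6.967 -1.285] radius 0.1075143581613185 angle from shut -3.930235688863146
[ 0.763 -0.61   2.286 -0.571  0.576  2.267] 2.435574025946969e-09
0 {"travel":[-0.024, -0.044, -0.037],"turn":[-0.18, 0.0, 0.117]}
1 {"travel":[-0.024, -0.044, -0.037],"turn":[-0.179, 0.0, 0.116]}
2 {"travel":[-0.023, -0.045, -0.036],"turn":[-0.18, 0.001, 0.117]}
3 {"travel":[-0.023, -0.046, -0.035],"turn":[-0.18, -0.0, 0.117]}
4 {"travel":[-0.023, -0.047, -0.034],"turn":[-0.18, -0.0, 0.116]}
5 {"travel":[-0.022, -0.048, -0.034],"turn":[-0.179, 0.0, 0.117]}
6 {"travel":[-0.021, -0.049, -0.033],"turn":[-0.18, 0.0, 0.117]}
end [0.462 0.359 0.134] [ 0.861  0.176  0.467 -0.096]
```

Emit:
move_arm([
  {"travel": [-0.025,-0.038,-0.038],"turn": [-0.18,0,0.117],"jaw": 1},
  {"travel": [-0.025,-0.038,-0.038],"turn": [-0.18,0,0.117],"jaw": 1},
  {"travel": [-0.024,-0.042,-0.037],"turn": [-0.18,0,0.117],"jaw": 1},
  {"travel": [-0.023,-0.044,-0.036],"turn": [-0.18,0,0.117],"jaw": 1},
  {"travel": [-0.023,-0.046,-0.035],"turn": [-0.18,0,0.117],"jaw": 1},
  {"travel": [-0.022,-0.047,-0.034],"turn": [-0.18,0,0.117],"jaw": 1},
  {"travel": [0,0,0],"turn": [0,0,0],"jaw": 1},
  {"travel": [0,0,0],"turn": [0,0,0],"jaw": 1},
])

```text
time_s: 21.02
ee_pos: [0.468, 0.3553, 0.1341]
eef_rot: [0.858, 0.192, 0.465, -0.106]
force: [4.6, 0.4, -2.3]
finger_gap: 0.0125
grasp_force: 39.1
```

```bash
python3 arc.py 2 5 -3
python3 - <<'E'
from h import *
s,im,P=wpts(); print(s["grasp_force"],s["finger_gap"],s["ft_torque"],s["q"])
b=manip.get_image("top")["image"][110:260,200:400]
cv2.imwrite("pics/c5.png",np.hstack([cv2.resize(im["image"],(400,300)),cv2.resize(b,(400,300),interpolation=cv2.INTER_CUBIC)])[:,:,::-1])
# gate slope seen by both cameras: band of points at gate-top height outside the locker
from scipy.spatial.transform import Rotation
H=np.array([.5131,.4559]); 
for c in ("top","scene"):
    Q=pts(manip.get_image(c)); d=Q[:,:2]-H; lx=d@[.908,.418]; ly=d@[-.418,.908]
    q=np.c_[lx,ly][(Q[:,2]>.085)&(Q[:,2]<.098)&(lx<-.025)&(ly<-.02)&(np.hypot(lx,ly)<.21)]
    print(c,len(q),np.percentile(np.degrees(np.arctan2(-q[:,0],-q[:,1])),[10,50,90]) if len(q)>5 else "")
E
```

```text
21.025 [0.468 0.355 0.134] [ 4.592  0.396 -2.293] radius 0.10833354213277843 angle from shut -23.3136002846618
[ 0.778 -0.609  2.285 -0.601  0.593  2.309] 6.686305584509313e-11
0 {"travel":[-0.017, -0.037, -0.025],"turn":[-0.126, 0.0, 0.082]}
1 {"travel":[-0.016, -0.037, -0.025],"turn":[-0.126, 0.001, 0.082]}
end [0.459 0.36  0.134] [ 0.862  0.17   0.468 -0.094]
39.14412260055542 0.012530812340876562 [-0.39674636  0.18230373 -0.54774332] [ 0.71162064 -0.62290813  2.29336228 -0.4466888   0.53769933  2.11247325]
top 413 [34.48524765 38.06370279 44.92814024]
scene 213 [35.42025822 41.84582394 54.52100334]
```

View pics/c5.png

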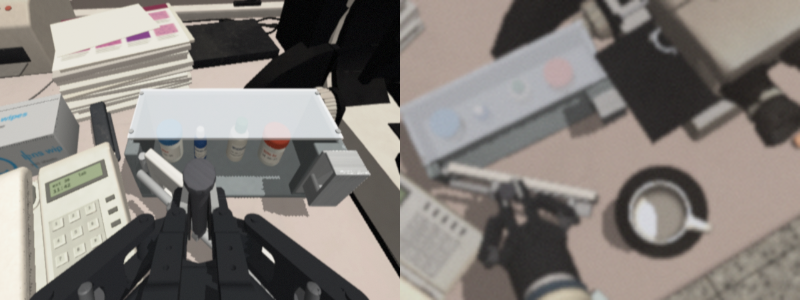

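Emit:
move_arm([
  {"travel": [-0.011,-0.024,-0.016],"turn": [-0.08,0,0.05],"jaw": 1},
  {"travel": [-0.011,-0.024,-0.016],"turn": [-0.08,0,0.05],"jaw": 1},
  {"travel": [0,0,0],"turn": [0,0,0],"jaw": 1},
  {"travel": [0,0,0],"turn": [0,0,0],"jaw": 1},
  {"travel": [0,0,0],"turn": [0,0,0],"jaw": 1},
  {"travel": [0,0,0],"turn": [0,0,0],"jaw": 1},
])

```text
time_s: 21.98
ee_pos: [0.4622, 0.3575, 0.1331]
eef_rot: [0.861, 0.178, 0.466, -0.097]
force: [2.9, -1.7, -1.7]
finger_gap: 0.0127
grasp_force: 39.2
```

```bash
python3 arc.py 1 1 0 | head -1; python3 mc.py | grep mug; python3 -c "
from h import *
s=manip.state(); print(s['grasp_force'],s['finger_gap'],s['dq']); print(manip.hand_in())"
```

```text
21.975 [0.462 0.358 0.133] [ 2.919 -1.739 -1.66 ] radius 0.10879134081553836 angle from shut -26.50902888048151
top mug 91 [0.44743931 0.17383435]
scene mug 0 [0.444 0.177]
39.14630591869354 0.012455000983779413 [ 0.00306174 -0.000256   -0.00074502 -0.00163817 -0.00062801  0.00258197]
the job is handed in; nothing more can be done
None
```

I handed the job in at 22 s of robot time: the mug's foot sits wholly on the coaster (about 8 mm off its centre), the bolt is drawn about 39 mm, and the gate is open about 40° with the gripper still holding the knob at 39 N. I never re-measured the jars, bottles, lens case, cover-slip box or eraser, but the locker contents and cover-slip box looked untouched in the pictures and no move went near the lens case or eraser.

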